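# Reject the spacer and set the inspection stage four clicks up

### The arm

A 7-joint arm with a two-finger parallel gripper is mounted at the origin on the work surface; the furniture and walls round the work are solid. World frame = base frame: x ahead of the robot, y to its left, z up, the work surface at z = 0. Lengths are in mm, angles in rad, forces in N, time in s.
With the tool pointing down it reaches from about 400 to 875 mm from the base axis. Payload 4.4 kg.
Tool frame: the origin (TCP) lies at the very end of the fingers, on their centre line; the grasp point (between the pads) lies 19 mm behind it; z points along the fingers, y is the direction in which the jaws open and shut (so a half turn about z gives the same grasp; the last joint's range is limited). The gripper opens to 85 mm and grips with 20 to 120 N. Pads are 22 mm wide; open, the fingers measure 114 mm over their backs; the gripper's body (76 mm by 85 mm) begins 54 mm behind the grasp point. The pads swing forward as they close: fully open they stand 13 mm farther back than shut.
Start: joints at [-1.366, 0.628, 0.038, 1.517, -0.027, 0.996, -0.02], TCP at [173.85, 626.334, 191.613] pointing down, gripper open.
Joint ranges: [-3.06, 3.06], [-0.37, 2.12], [-1.25, 1.32], [0.18, 2.47], [-1.1, 4.24], [0.23, 1.98], [-2.94, 2.94]. Speed limits (rad/s): [2.57, 2.57, 3.14, 3.14, 3.14, 3.14, 3.14].

### API

Orientations are given as [roll, pitch, yaw] about the fixed x, y, z axes, in that order (R = Rz(yaw) Ry(pitch) Rx(roll)).
In Python, from cell import read_state, get_image, calibration, finish_job gives the robot as it stands. The module is installed in compiled form; this text tells all that it offers.
- The arm moves only by the tool apply_moves, never from a script. Its argument "increments" is a list of rows, each an object of numbers: "tx", "ty", "tz": the shift along the world's x, y, z in m; "rx", "ry", "rz": the turn, a rotation vector about the world's x, y, z in units of 5 degrees (1.0 is 5 degrees); "claw": the finger opening in m, from 0 to 0.0854. In form: [{"tx": .., "ty": .., "tz": .., "rx": .., "ry": .., "rz": .., "claw": ..}, ...]. A call has 1 to 12 rows; each row is the pose to reach, as a shift and turn from the pose commanded when the call began; what a row does not reach only later rows make up. A row lasts 1/10 s, in which the tool goes at most 50 mm and 8.59 degrees, less where a joint would pass 70% of its speed; a pose out of reach is approached as far as the arm can. A call with a gripper value outside its range is refused whole. The fingers move at their own pace and stop on an object; the grip force is fixed at half the most. Time passes only in rows, so rows that repeat a pose let the fingers close. It gives the time, the measured TCP pose, the force and the opening at its end, in the units of the state.
- read_state(): the state, without advancing time (a new reading comes with each control period).
- get_image(name): name is "scene" or "top" or "wrist"; returns the picture (400x640x3 uint8, red, green, blue); there is no depth.
- calibration(name): a dict with "camera_matrix" (3x3 intrinsics, pixels), "origin" and "attitude" of the camera in the world. Camera axes: x right, y up, looking along -z (the intrinsics and any distortion apply to the point x, -y, -z); pixel columns grow to the right and rows downward; lengths in mm; the calibration is good to about 2 mm. A picture is of the moment at which its call begins: read the wrist's pose just before it. calibration takes no time and is no camera call; for the wrist camera it gives the pose at the moment of the call.
- finish_job(): hands the job in, once; it reports no verdict.
The state is a dict: "clock": time; "qpos": joint angles; "qd": joint speeds; "tau": joint torques, N m; "eef_pos": TCP position; "tool_rot": TCP orientation; "force": force on the tool from outside, world axes, zero at the start; "torque": the same for the moment, N m; "width": finger opening in mm.
Only numpy, scipy, OpenCV 4.12 (cv2) and the standard library are available. Lean on these libraries where they do the work, as an engineer would, in place of code of your own. Each camera call takes 0.05 s, during which the arm holds its last target. There are 200 camera calls.

### The job

The hexagonal spacer standing on the stage of the inspection stand has failed: take it off and drop it into the empty reject box, leaving the stage all the way down meanwhile. Then lift the stage by its front tongue exactly four clicks of its ratchet and let go, so that it rests on the pawl in the fourth notch. Do not bang into the camera head above it, and leave everything else on the bench where it is.

Things in the scene. Friction and masses are not known exactly. Their poses are not given: they have to be found in the camera images.
- stand: Inspection stand, fixed on the bench. Origin on the bench, x axis from its open front to its rear pillar, z up; turned up to 15 degrees. Grey base 150 x 110 x 10 mm (x -35 to 115 mm). Under the stage a dark guide block (x -5 to 29, y -17 to 17 mm, up to z 70 mm) with the pawl bracket and its black knob at its left (y 22 to 39 mm, up to z 84 mm).
- camera_head: Grey camera head of the stand, hanging over the stage. Origin and axes are the stand's: x 0 (front face) to 66 mm, y -38 to 38, z 175 to 272 mm; lens barrel, radius 18 mm at x = 33, down to z 168 mm. It leaves no room for an upright gripper at the stage: lean the tool back about 25 degrees, fingers pointing down and forward (+x of the stand).
- stage_tongue (a point): Grip point in the stage's front tongue, an aluminium bar 14 mm wide (stand's y), 10 mm thick. Stand x = -35, y = 0, z = 95 mm with the stage down; the tongue's tip is 13 mm in front, the stage plate (56 x 40 mm, top level with the tongue's, 5 mm above this point) begins 13 mm behind. Axes as the stand's. Moves straight up with the stage.
- stage (a joint): Height of the stage in m: 0 fully down (the start), 0.064 top stop. Notches are 10 mm apart; n clicks up it rests at n x 0.010. Each click falls about 2 mm above the resting height; let go, it sinks onto the last notch passed, so lift 3 to 6 mm past it and let go. The pawl never lets it down past a clicked notch. Lifting takes 3 to 6 N.
- spacer_center (a point): Centre, 11 mm above its foot, of the pale hexagonal spacer (10 mm across flats, 22 mm high, about 14 g) that stands upright on the stage, near its front edge, 7 to 13 mm in front of the camera head's front face.
- spacer: The same spacer as a body (origin at the centre of its foot).
- reject_box: Empty open-topped dark steel box with a rolled rim, fixed to the bench, 120 (x) x 140 (y) x 62 mm high, walls 3 mm, its floor 3 mm thick; origin at the centre of its underside on the bench, z up.
- spacer_b: another hexagonal spacer like the reject (10 x 11 x 22 mm) standing on the bench; stays (origin at the centre of its underside)
- spacer_c: a third such spacer standing on the bench; stays (origin at the centre of its underside)
- solder_spool: spool of solder wire, 74 x 62 x 76 mm; stays (origin at the centre of its underside)
- tip_cleaner: round black tub of brass wool, 64 mm across, 37 mm high; stays (origin at the centre of its underside)
- needle_pliers: needle-nose pliers lying flat, 134 x 43 x 11 mm; stays (origin at the centre of its underside)
- driver_cross: screwdriver lying flat, 161 x 22 x 24 mm; stays (origin at the centre of its underside)
- tray_nuts: black parts tray filled with nuts, 64 x 90 x 24 mm; stays (origin at the centre of its underside)
- ipa_dispenser: white dispenser bottle with black cap, 120 mm high; stays (origin at the centre of its underside)

How it is judged (in metres and radians):
On the way:
1. the spacer lies in the reject box, let go, with the stage still down (x of spacer_center in the frame of reject_box between -0.057 and 0.057 m and y of spacer_center in the frame of reject_box between -0.067 and 0.067 m and z of spacer_center in the frame of reject_box below 0.03 m and contact force between the fingers and spacer below 0.1 N and value of joint stage below 0.008 m), for 0.2 s.
At the end, for the whole second after the job is handed in: The spacer lies at rest in the reject box (below its rim), and the stage rests by itself in the fourth notch: height 40 mm within 2.5 mm (x of spacer_center in the frame of reject_box between -0.057 and 0.057 m and y of spacer_center in the frame of reject_box between -0.067 and 0.067 m and z of spacer_center in the frame of reject_box below 0.03 m and contact force between the fingers and spacer below 0.1 N and value of joint stage between 0.0375 and 0.0425 m and linear speed of spacer below 0.02 m/s); the robot touches nothing.
It fails at once if the camera head is struck or pressed with more than 20 N (contact force between camera_head and anything else above 20 N).
It fails at once if any other thing on the bench is pushed more than 30 mm from its place (distance of any of spacer_b, spacer_c, solder_spool, tip_cleaner, needle_pliers, driver_cross, tray_nuts, ipa_dispenser from where it was at the start of the episode above 0.03 m).
It also fails if it takes over 64 s, if anything falls off the work surface, if the arm or the gripper's body presses on something with over 40 N, if the wrist force passes 120 N, or if a joint passes its speed limit or range.

## Working session

There is one attempt and no reset: what is moved stays moved. The work goes in short steps, Python scripts to look and compute and a tool call to move; the robot and the scene stay as the last step left them, time stands still between calls to the robot, and variables do not carry over. Pictures are saved under pics/ and viewed, about 8 in all and at most 12, crops included, and the job is handed in when it is done.

Besides the shell and the picture viewer there is one more tool, called as a command line: name --argument value ..., lists and objects as JSON in quotes. apply_moves: Moves the arm, as the interface text tells. Its arguments: {"type":"object","properties":{"increments":{"type":"array"}},"required":["increments"]}

```bash
mkdir -p pics
cat > h.py <<'E'
import numpy as np, cv2
from cell import *
def snap(n,f):
    im=get_image(n); cv2.imwrite(f'pics/{f}.png',im[:,:,::-1]); return im
def P(c,pt):  # world mm -> pixel
    R=rot(c); v=R.T@(np.array(pt,float)-np.array(c['origin'])); K=np.array(c['camera_matrix'])
    u=K@np.array([v[0],-v[1],-v[2]]); return u[:2]/u[2]
def rot(c):
    a=np.array(c['attitude'],float)
    if a.shape==(3,3): return a
    from scipy.spatial.transform import Rotation as Ro
    return Ro.from_euler('xyz',a).as_matrix() if a.size==3 else Ro.from_quat(a).as_matrix()
def ray(c,u,v):
    K=np.array(c['camera_matrix']); d=np.linalg.inv(K)@[u,v,1]; d=rot(c)@[d[0],-d[1],-d[2]]
    return np.array(c['origin'],float),d/np.linalg.norm(d)
def onz(c,u,v,z):
    o,d=ray(c,u,v); return o+d*(z-o[2])/d[2]
E
python3 - <<'E'
from h import *
for n in ['scene','top','wrist']: print(n,calibration(n))
print(read_state())
a=snap('scene','s1');b=snap('top','t1')
E
```

```text
scene {'camera_matrix': array([[434.13166725,   0.        , 324.64862672],
       [  0.        , 434.13166725, 202.23689761],
       [  0.        ,   0.        ,   1.        ]]), 'origin': array([  14.60435861, -885.86267176,  899.97434806]), 'attitude': array([ 0.94481288, -0.01552786, -0.46954509])}
top {'camera_matrix': array([[505.67961838,   0.        , 320.27018433],
       [  0.        , 505.67961838, 199.2691208 ],
       [  0.        ,   0.        ,   1.        ]]), 'origin': array([ 188.47788866,  112.51154807, 1900.65326369]), 'attitude': array([ 1.93981608e-01, -5.42349770e-04, -1.59332143e+00])}
wrist {'camera_matrix': array([[343.17938137,   0.        , 318.72095171],
       [  0.        , 343.17938137, 200.67018727],
       [  0.        ,   0.        ,   1.        ]]), 'origin': array([111.32822533, 643.82830498, 373.55195507]), 'attitude': array([-0.26115063,  0.00164151,  1.29989573])}
{'clock': 0.0, 'qpos': array([-1.36582318,  0.62935924,  0.03843651,  1.5183419 , -0.02700166,
        0.99628099, -0.02001142]), 'qd': array([-0.00223037, -0.00014663, -0.0005294 ,  0.00040754, -0.00068976,
        0.00107783,  0.00131975]), 'tau': array([-1.61777907e-04, -5.63410842e+01,  1.22618929e+00, -1.93442005e+01,
        1.09494198e-02,  1.07235930e-02, -3.86117080e-06]), 'eef_pos': array([173.64635758, 625.66981486, 190.68889205]), 'tool_rot': array([-3.13972110e+00,  2.01893937e-05,  2.87081219e+00]), 'force': array([-0.58475776, -0.4719365 ,  0.50417842]), 'torque': array([-0.01828455,  0.02907939, -0.00077819]), 'width': 85.61500904258193}
```

View pics/s1.png

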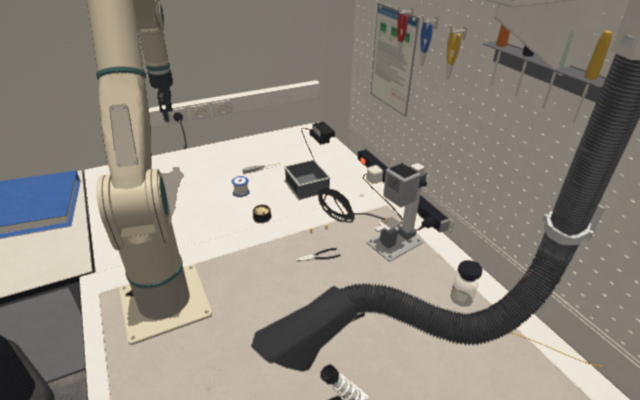

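View pics/t1.png

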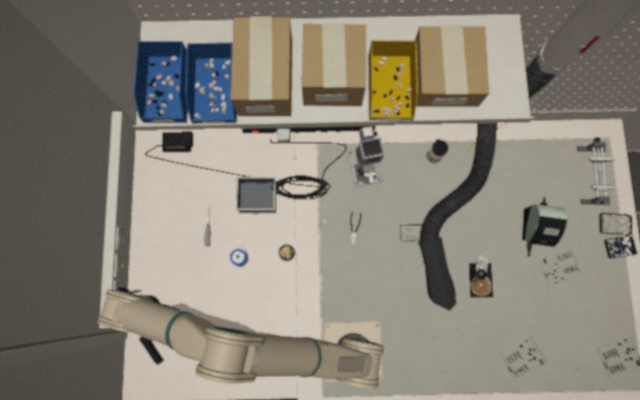

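Run:
```python
from h import *
c=calibration('top')
for nm,u,v,z in [('boxTL',237,177,62),('boxTR',275,177,62),('boxBR',276,211,62),('boxBL',237,212,62),('stand base front',358,183,10),('base front r',382,181,10),('head',370,148,272),('spool',239,257,76),('cleaner',286,252,37),('pliers',355,228,5),('driver',208,225,10),('bottle',439,150,120),('hose end',440,300,150),('shelf front',370,125,400)]:
    print(nm,onz(c,u,v,z).round())
print(P(c,(0,0,0)))
a=cv2.imread('pics/s1.png')[150:270,230:470];b=cv2.imread('pics/t1.png')[110:220,220:460]
a=cv2.resize(a,None,fx=3.3,fy=3.3,interpolation=2)[:,:];b=cv2.resize(b,None,fx=3.3,fy=3.3,interpolation=2)
cv2.imwrite('pics/z1.png',cv2.resize(np.vstack([a,b]),(640,600)))
```

```text
boxTL [641. 413.  62.]
boxTR [638. 271.  62.]
boxBR [509. 268.  62.]
boxBL [509. 411.  62.]
stand base front [620. -43.  10.]
base front r [ 626. -135.   10.]
head [680. -66. 272.]
spool [342. 400.  76.]
cleaner [360. 234.  37.]
pliers [447. -26.   5.]
driver [470. 529.  10.]
bottle [ 712. -335.  120.]
hose end [ 175. -295.  150.]
shelf front [715. -55. 400.]
[352.25395711 350.98284665]
```

View pics/z1.png

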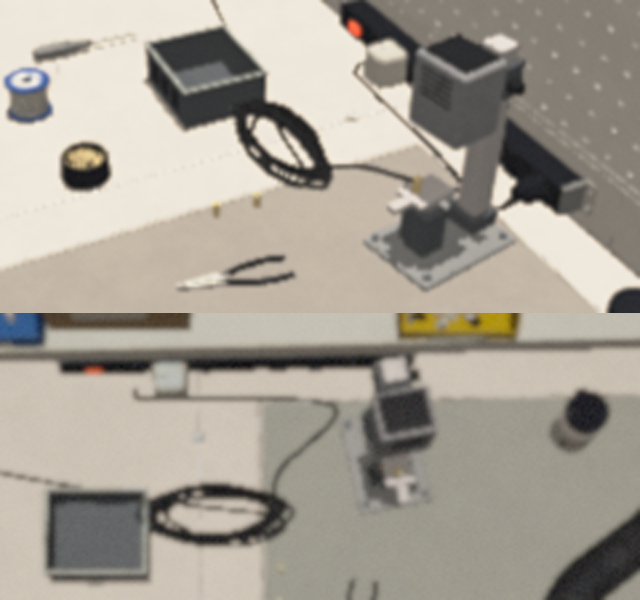

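```bash
cat >> h.py <<'E'
from scipy.spatial.transform import Rotation as Ro
def Rt(psi,t): # degrees: yaw of stand, lean
    return Ro.from_euler('z',psi,degrees=True)*Ro.from_euler('y',-t,degrees=True)*Ro.from_matrix(np.diag([-1.,1,-1]))
def delta(psi,t,pos=None):
    s=read_state(); cur=Ro.from_euler('xyz',s['tool_rot'])
    r=(Rt(psi,t)*cur.inv()).as_rotvec(degrees=True)/5
    print('rot',r.round(3)); 
    if pos is not None: print('dpos',((np.array(pos)-s['eef_pos'])/1000).round(4))
E
python3 - <<'E'
from h import *
delta(4,30,(430,300,260));delta(4,30,(520,-90,220))
E
```

```text
rot [-0.586 -6.     3.818]
dpos [ 0.2563 -0.3258  0.0692]
rot [-0.586 -6.     3.818]
dpos [ 0.3463 -0.7158  0.0292]
```

apply_moves --increments '[{"tx":0.03,"ty":-0.035,"tz":0.02,"rx":-0.1,"ry":-0.6,"rz":0.4},{"tx":0.06,"ty":-0.07,"tz":0.04,"rx":-0.15,"ry":-1.2,"rz":0.8},{"tx":0.09,"ty":-0.11,"tz":0.07,"rx":-0.2,"ry":-1.8,"rz":1.2},{"tx":0.12,"ty":-0.15,"tz":0.07,"rx":-0.3,"ry":-2.5,"rz":1.6},{"tx":0.15,"ty":-0.19,"tz":0.07,"rx":-0.35,"ry":-3.2,"rz":2.0},{"tx":0.18,"ty":-0.23,"tz":0.07,"rx":-0.4,"ry":-4,"rz":2.5},{"tx":0.21,"ty":-0.27,"tz":0.07,"rx":-0.45,"ry":-4.7,"rz":3.0},{"tx":0.235,"ty":-0.31,"tz":0.07,"rx":-0.5,"ry":-5.4,"rz":3.4},{"tx":0.256,"ty":-0.345,"tz":0.07,"rx":-0.586,"ry":-6,"rz":3.82},{"tx":0.256,"ty":-0.345,"tz":0.07,"rx":-0.586,"ry":-6,"rz":3.82}]'

```text
$.increments[0]: bad value
```

Run:
```python
from h import *
delta(4,30,(520,-90,220)); s=read_state();print(s['clock'],s['qpos'])
```

```text
rot [-0.586 -6.     3.818]
dpos [ 0.3463 -0.7158  0.0292]
0.1 [-1.36580768  0.62924672  0.03842722  1.51820082 -0.02700879  0.99631599
 -0.01996383]
```

apply_moves --increments '[{"tx":0.03,"ty":-0.035,"tz":0.02,"rx":-0.1,"ry":-0.6,"rz":0.4,"claw":0.085},{"tx":0.06,"ty":-0.07,"tz":0.04,"rx":-0.15,"ry":-1.2,"rz":0.8,"claw":0.085},{"tx":0.09,"ty":-0.11,"tz":0.07,"rx":-0.2,"ry":-1.8,"rz":1.2,"claw":0.085},{"tx":0.12,"ty":-0.15,"tz":0.07,"rx":-0.3,"ry":-2.5,"rz":1.6,"claw":0.085},{"tx":0.15,"ty":-0.19,"tz":0.07,"rx":-0.35,"ry":-3.2,"rz":2.0,"claw":0.085},{"tx":0.18,"ty":-0.23,"tz":0.07,"rx":-0.4,"ry":-4,"rz":2.5,"claw":0.085},{"tx":0.21,"ty":-0.27,"tz":0.07,"rx":-0.45,"ry":-4.7,"rz":3.0,"claw":0.085},{"tx":0.235,"ty":-0.31,"tz":0.07,"rx":-0.5,"ry":-5.4,"rz":3.4,"claw":0.085},{"tx":0.256,"ty":-0.345,"tz":0.07,"rx":-0.586,"ry":-6,"rz":3.82,"claw":0.085},{"tx":0.256,"ty":-0.345,"tz":0.07,"rx":-0.586,"ry":-6,"rz":3.82,"claw":0.085}]'

```text
clock: 1.1
eef_pos: [429.7, 272.6, 260.1]
tool_rot: [-3.136, 0.521, -3.077]
force: [-0.0, 0.5, 0.1]
width: 84.7
```

Run:
```python
from h import *
delta(4,30,(520,-90,220)); s=read_state();print(s['clock'],s['qpos'])
```

```text
rot [ 0.055 -0.025  0.089]
dpos [ 0.0903 -0.3626 -0.0401]
1.1 [-1.22499335  0.18961928  0.36623915  2.25202819  0.75289893  0.45671365
  0.11518301]
```

apply_moves --increments '[{"tx":0.015,"ty":-0.045,"tz":0,"rx":0,"ry":0,"rz":0,"claw":0.085},{"tx":0.03,"ty":-0.09,"tz":0,"rx":0,"ry":0,"rz":0,"claw":0.085},{"tx":0.045,"ty":-0.135,"tz":0,"rx":0,"ry":0,"rz":0,"claw":0.085},{"tx":0.06,"ty":-0.18,"tz":-0.01,"rx":0,"ry":0,"rz":0,"claw":0.085},{"tx":0.075,"ty":-0.225,"tz":-0.02,"rx":0,"ry":0,"rz":0,"claw":0.085},{"tx":0.09,"ty":-0.27,"tz":-0.03,"rx":0,"ry":0,"rz":0,"claw":0.085},{"tx":0.09,"ty":-0.315,"tz":-0.04,"rx":0,"ry":0,"rz":0,"claw":0.085},{"tx":0.09,"ty":-0.36,"tz":-0.04,"rx":0,"ry":0,"rz":0,"claw":0.085},{"tx":0.09,"ty":-0.36,"tz":-0.04,"rx":0,"ry":0,"rz":0,"claw":0.085},{"tx":0.09,"ty":-0.36,"tz":-0.04,"rx":0,"ry":0,"rz":0,"claw":0.085}]'

```text
clock: 2.1
eef_pos: [501.4, 35.9, 229.9]
tool_rot: [-3.13, 0.509, -3.064]
force: [0.2, -0.1, -1.0]
width: 84.8
```

Run:
```python
from h import *
c=calibration('wrist');snap('wrist','w1');np.save('w1.npy',c)
print(c['origin'],c['attitude']); s=read_state();print(s['clock'],s['qpos'],s['eef_pos'])
```

```text
[356.31403162  26.93332289 357.72841041] [-0.77044244  0.00928359  1.64293262]
2.15 [ 0.3977027   0.2166683  -0.65473006  2.36070789  1.14151114  0.23852044
  0.34419333] [501.16384829  26.76865632 228.61908428]
```

View pics/w1.png

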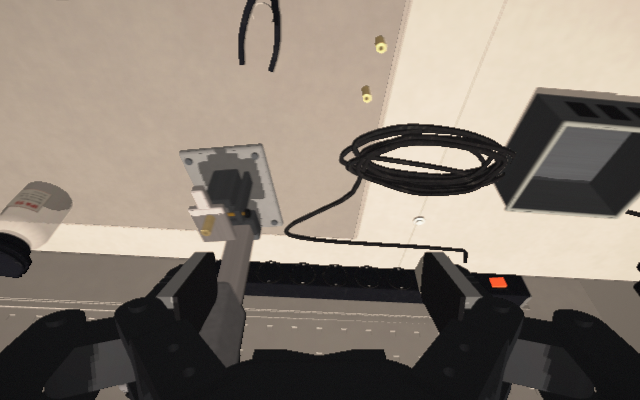

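Run:
```python
from h import *
c=np.load('w1.npy',allow_pickle=True).item()
A=onz(c,180,152,10);B=onz(c,267,144.5,10);C=onz(c,284,221,10)
print(A,B,C)
y=B-A; print('yaw',np.degrees(np.arctan2(-y[0],y[1])),np.linalg.norm(y)); x=C-B; print('yaw2',np.degrees(np.arctan2(x[1],x[0])),np.linalg.norm(x))
for n,u,v,z in [('tongue tip',192,197,100),('spacer mid',207,227,111),('box1',506,210,62),('box2',566,120,62)]: print(n,onz(c,u,v,z))
a=cv2.imread('pics/w1.png')[130:270,160:300]; cv2.imwrite('pics/w1z.png',cv2.resize(a,(600,600),interpolation=2))
```

```text
[ 622.83325796 -130.48091256   10.        ] [602.99064213 -21.77365152  10.        ] [739.77882749  -0.82285028  10.        ]
yaw 10.344463155216253 110.50338459371402
yaw2 8.707885673183009 138.3833217063048
tongue tip [611.36115658 -89.27087145 100.        ]
spacer mid [644.96916128 -76.3202928  111.        ]
box1 [640.07911202 274.62907303  62.        ]
box2 [514.52608657 276.22240981  62.        ]
```

View pics/w1z.png

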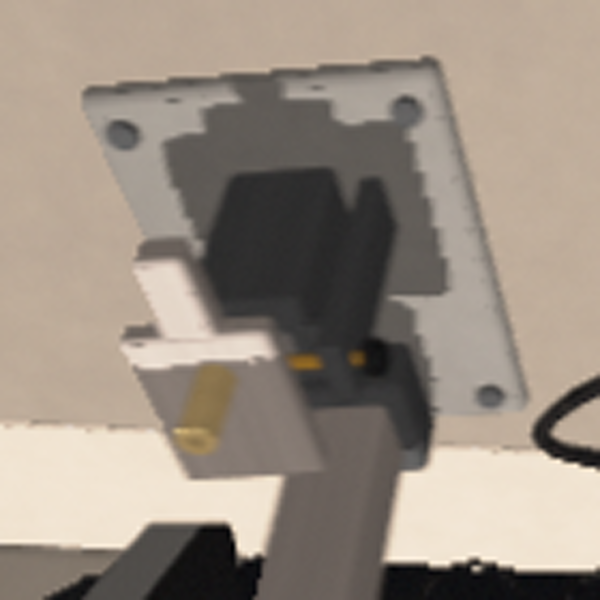

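apply_moves --increments '[{"tx":0.02,"ty":0,"tz":0.01,"rx":0,"ry":0,"rz":0,"claw":0.085},{"tx":0.04,"ty":0,"tz":0.01,"rx":0,"ry":0,"rz":0,"claw":0.085},{"tx":0.05,"ty":0,"tz":0.01,"rx":0,"ry":0,"rz":0,"claw":0.085},{"tx":0.05,"ty":0,"tz":0.01,"rx":0,"ry":0,"rz":0,"claw":0.085}]'

```text
clock: 2.55
eef_pos: [551.8, 36.4, 239.6]
tool_rot: [-3.13, 0.508, -3.065]
force: [0.1, 0.1, -0.0]
width: 84.8
```

Run:
```python
from h import *
c=np.load('w1.npy',allow_pickle=True).item()
psi=np.radians(9.5); ex=np.array([np.cos(psi),np.sin(psi),0]);ey=np.array([-ex[1],ex[0],0])
A=onz(c,180,152,10);B=onz(c,267,144.5,10);O=(A+B)/2+35*ex;O[2]=0
print('O',O)
for n,u,v,z in [('fR',192.7,215.9,100),('fL',226,213.5,100),('rR',204.3,241.5,100),('rL',235.8,239.2,100),('tipR',192.2,191.1,100),('tipL',204.3,190.2,100),('sptop',206,232.7,122),('spfoot',211.3,219,100)]:
    p=onz(c,u,v,z);print(n,p.round(1),'stand',((p-O)@ex).round(1),((p-O)@ey).round(1))
delta(9.5,30,(555,-95,240));print(read_state()['qpos'].round(2))
```

```text
O [647.4319461  -70.35061583   0.        ]
fR [640.5 -93.8 100. ] stand -10.7 -22.0
fL [633.6 -56.8 100. ] stand -11.4 15.7
rR [684.5 -88.2 100. ] stand 33.6 -23.7
rL [677.  -50.3 100. ] stand 32.5 14.9
tipR [602.9 -87.5 100. ] stand -46.8 -9.6
tipL [600.6 -74.9 100. ] stand -47.0 3.2
sptop [641.4 -74.2 122. ] stand -6.6 -2.8
spfoot [643.9 -74.1 100. ] stand -4.1 -3.1
rot [ 0.133 -0.159  1.082]
dpos [ 0.0032 -0.1314  0.0004]
[ 0.42  0.28 -0.71  2.24  1.    0.31  0.51]
```

apply_moves --increments '[{"tx":0.01,"ty":-0.02,"tz":0,"rx":0.05,"ry":-0.1,"rz":0.2,"claw":0.085},{"tx":0.023,"ty":-0.045,"tz":0,"rx":0.1,"ry":-0.2,"rz":0.4,"claw":0.085},{"tx":0.023,"ty":-0.07,"tz":0,"rx":0.15,"ry":-0.35,"rz":0.7,"claw":0.085},{"tx":0.023,"ty":-0.1,"tz":0,"rx":0.2,"ry":-0.55,"rz":1.08,"claw":0.085},{"tx":0.023,"ty":-0.121,"tz":-0.005,"rx":0.2,"ry":-0.55,"rz":1.08,"claw":0.085},{"tx":0.023,"ty":-0.121,"tz":-0.005,"rx":0.2,"ry":-0.55,"rz":1.08,"claw":0.085},{"tx":0.023,"ty":-0.121,"tz":-0.005,"rx":0.2,"ry":-0.55,"rz":1.08,"claw":0.085}]'

```text
clock: 3.25
eef_pos: [573.2, -84.3, 234.2]
tool_rot: [3.14, 0.557, -2.977]
force: [-1.1, 0.7, -0.3]
width: 85.1
```

Run:
```python
from h import *
s=read_state();print(s['clock'],s['qpos'].round(3),s['qd'].round(2),s['eef_pos'])
c=calibration('wrist');a=snap('wrist','w2');np.save('w2.npy',c)
delta(9.5,32,(589,-83,194))
```

```text
3.25 [ 0.986  0.438 -1.013  2.196  0.995  0.258  0.94 ] [-0.04 -0.02 -0.01 -0.01 -0.   -0.01  0.  ] [573.18651146 -84.291674   234.20348031]
rot [-0.01  -0.009 -0.024]
dpos [ 0.0154  0.0003 -0.0407]
```

View pics/w2.png

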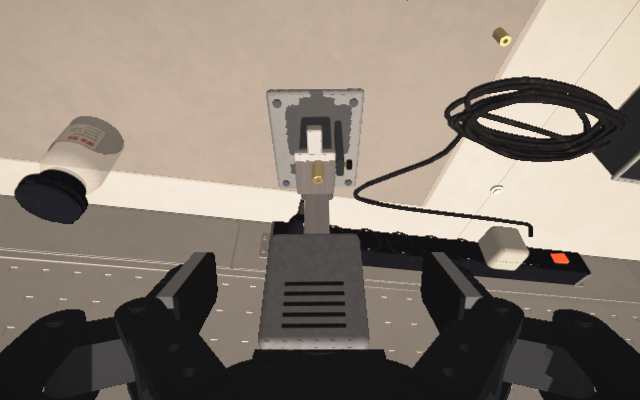

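Run:
```python
from h import *
c=np.load('w2.npy',allow_pickle=True).item()
psi=np.radians(9.5); ex=np.array([np.cos(psi),np.sin(psi),0]);ey=np.array([-ex[1],ex[0],0]);O=np.array([648,-73.7,0])
for n,u,v,z in [('bfR',267,90,10),('bfL',364,89,10),('tipR',307.5,126,100),('tipL',322,126,100),('sptop',318,181,122)]:
    p=onz(c,u,v,z);print(n,p.round(1),'stand',((p-O)@ex).round(1),((p-O)@ey).round(1))
im=cv2.imread('pics/w2.png');cv2.imwrite('pics/w2z.png',cv2.resize(im[80:200,255:375],(600,600),interpolation=2))
```

```text
bfR [ 621.9 -132.7   10. ] stand -35.5 -53.8
bfL [603.3 -28.3  10. ] stand -36.6 52.2
tipR [599.1 -89.4 100. ] stand -50.8 -7.4
tipL [597.  -76.8 100. ] stand -50.8 5.4
sptop [642.9 -72.7 122. ] stand -4.9 1.8
```

View pics/w2z.png

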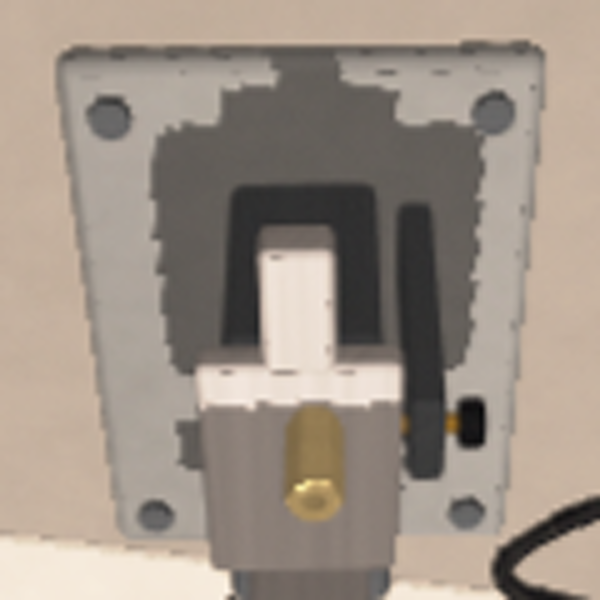

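apply_moves --increments '[{"tx":0.008,"ty":0,"tz":-0.015,"rx":0,"ry":0.3,"rz":0,"claw":0.085},{"tx":0.016,"ty":0,"tz":-0.03,"rx":0,"ry":0.6,"rz":0,"claw":0.085},{"tx":0.016,"ty":0,"tz":-0.04,"rx":0,"ry":0.6,"rz":0,"claw":0.085},{"tx":0.016,"ty":0,"tz":-0.04,"rx":0,"ry":0.6,"rz":0,"claw":0.085}]'

```text
clock: 3.7
eef_pos: [589.5, -82.4, 194.0]
tool_rot: [3.131, 0.505, -2.977]
force: [-0.5, 0.7, 0.1]
width: 84.9
```

Run:
```python
from h import *
s=read_state();print(s['clock'],s['qpos'].round(3),s['qd'].round(2),s['eef_pos'])
delta(9.5,29,(589,-83,194))
```

```text
3.7 [ 0.854  0.515 -0.902  2.159  1.083  0.282  0.858] [ 0.03 -0.02 -0.04 -0.01 -0.04  0.01  0.05] [589.50134461 -82.38474558 194.03252359]
rot [-0.103 -0.031 -0.046]
dpos [-0.0005 -0.0006 -0.    ]
```

Run:
```python
from h import *
c=np.load('w2.npy',allow_pickle=True).item()
psi=np.radians(9.5); ex=np.array([np.cos(psi),np.sin(psi),0]);ey=np.array([-ex[1],ex[0],0]);O=np.array([648,-73.7,0])
for n,u,v,z in [('tipR',307,130,100),('tipL',322,129.5,100),('pfR',294.6,154,100),('pfL',335.4,153.5,100),('prR',298,193.6,100),('prL',333.5,193.6,100),('sptop',318.2,180.2,122),('spfoot',318,165.5,100)]:
    p=onz(c,u,v,z);print(n,p.round(1),'stand',((p-O)@ex).round(1),((p-O)@ey).round(1))
```

```text
tipR [603.3 -89.2 100. ] stand -46.6 -7.9
tipL [600.6 -76.1 100. ] stand -47.1 5.4
pfR [632.3 -97.  100. ] stand -19.3 -20.4
pfL [625.4 -58.9 100. ] stand -19.8 18.3
prR [685.2 -87.2 100. ] stand 34.5 -19.5
prL [679.1 -50.  100. ] stand 34.6 18.2
sptop [641.8 -72.7 122. ] stand -5.9 2.0
spfoot [642.9 -72.7 100. ] stand -4.9 1.8
```

apply_moves --increments '[{"tx":0.012,"ty":0.002,"tz":-0.02,"rx":-0.1,"ry":-0.03,"rz":0.05,"claw":0.085},{"tx":0.024,"ty":0.004,"tz":-0.04,"rx":-0.1,"ry":-0.03,"rz":0.05,"claw":0.07},{"tx":0.034,"ty":0.006,"tz":-0.057,"rx":-0.1,"ry":-0.03,"rz":0.05,"claw":0.06},{"tx":0.042,"ty":0.0075,"tz":-0.07,"rx":-0.1,"ry":-0.03,"rz":0.05,"claw":0.05},{"tx":0.042,"ty":0.0075,"tz":-0.07,"rx":-0.1,"ry":-0.03,"rz":0.05,"claw":0.05},{"tx":0.042,"ty":0.0075,"tz":-0.07,"rx":-0.1,"ry":-0.03,"rz":0.05,"claw":0.05}]'

```text
clock: 4.3
eef_pos: [631.9, -76.3, 125.5]
tool_rot: [3.141, 0.508, -2.97]
force: [0.4, -0.3, 0.4]
width: 49.7
```

Run:
```python
from h import *
s=read_state();print(s['clock'],s['qpos'].round(3),s['eef_pos'],s['force'])
c=calibration('wrist');a=snap('wrist','w3');np.save('w3.npy',c)
delta(10,29,(641.2,-73.4,109))
```

```text
4.3 [ 0.677  0.655 -0.737  2.133  1.651  0.263  0.318] [631.92395208 -76.3302814  125.50560756] [ 0.41778392 -0.34972938  0.39418725]
rot [-0.005  0.027  0.043]
dpos [ 0.0092  0.0034 -0.0168]
```

View pics/w3.png

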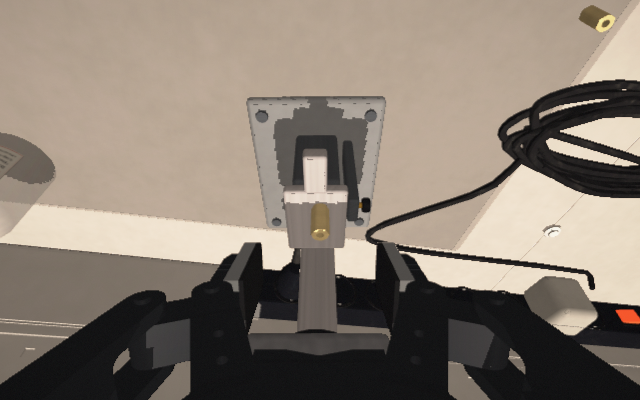

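Run:
```python
from h import *
c=np.load('w3.npy',allow_pickle=True).item()
psi=np.radians(10); ex=np.array([np.cos(psi),np.sin(psi),0]);ey=np.array([-ex[1],ex[0],0]);O=np.array([649.3,-74.4,0])
for n,u,v,z in [('tip',315,166,100),('pfR',285.5,190,100),('pfL',347.5,190,100),('sptop',320.5,233,122),('pr',316.5,247.5,100)]:
    p=onz(c,u,v,z);print(n,p.round(1),'stand',((p-O)@ex).round(1),((p-O)@ey).round(1))
```

```text
tip [608.7 -82.2 100. ] stand -41.3 -0.6
pfR [629.9 -96.7 100. ] stand -23.0 -18.6
pfL [623.5 -59.8 100. ] stand -22.8 18.8
sptop [640.2 -73.6 122. ] stand -8.8 2.4
pr [681.7 -69.  100. ] stand 32.8 -0.3
```

apply_moves --increments '[{"tx":0.005,"ty":0.002,"tz":-0.008,"rx":0,"ry":0,"rz":0.04,"claw":0.05},{"tx":0.009,"ty":0.003,"tz":-0.0165,"rx":0,"ry":0,"rz":0.04,"claw":0.05},{"tx":0.009,"ty":0.003,"tz":-0.0165,"rx":0,"ry":0,"rz":0.04,"claw":0.05}]'

```text
clock: 4.65
eef_pos: [640.9, -74.8, 108.6]
tool_rot: [3.141, 0.508, -2.969]
force: [-0.9, -0.2, -0.7]
width: 50.1
```

apply_moves --increments '[{"tx":0,"ty":0.0012,"tz":0,"rx":0,"ry":0,"rz":0,"claw":0.03},{"tx":0,"ty":0.0012,"tz":0,"rx":0,"ry":0,"rz":0,"claw":0.02},{"tx":0,"ty":0.0012,"tz":0,"rx":0,"ry":0,"rz":0,"claw":0},{"tx":0,"ty":0.0012,"tz":0,"rx":0,"ry":0,"rz":0,"claw":0},{"tx":0,"ty":0.0012,"tz":0,"rx":0,"ry":0,"rz":0,"claw":0},{"tx":0,"ty":0.0012,"tz":0,"rx":0,"ry":0,"rz":0,"claw":0},{"tx":0,"ty":0.0012,"tz":0,"rx":0,"ry":0,"rz":0,"claw":0}]'

```text
clock: 5.35
eef_pos: [641.0, -73.5, 108.3]
tool_rot: [3.141, 0.508, -2.969]
force: [0.5, -0.4, -0.0]
width: -0.3
```

Run:
```python
from h import *
c=calibration('wrist');a=snap('wrist','w4');b=get_image('scene')
np.save('w4.npy',c)
x=cv2.resize(a[130:290,240:400],(400,400),interpolation=2);y=cv2.resize(b[170:250,365:445],(400,400),interpolation=2)
cv2.imwrite('pics/w4z.png',np.hstack([x,y])[:,:,::-1]);print(read_state()['qpos'].round(3))
```

```text
[ 0.673  0.706 -0.757  2.123  1.747  0.302  0.235]
```

View pics/w4z.png

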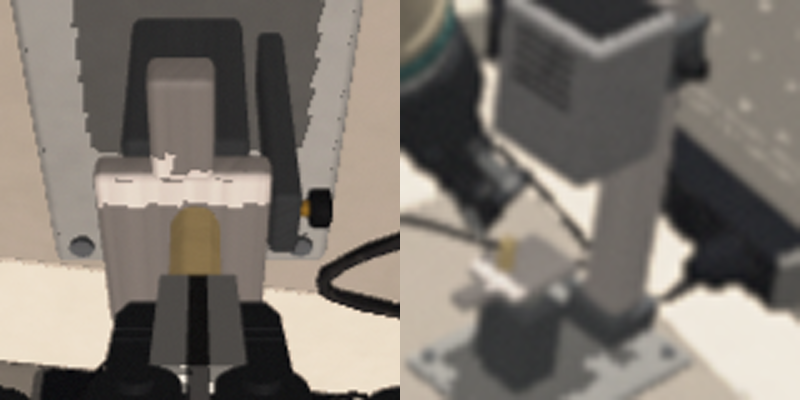

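Run:
```python
from h import *
w=np.load('w4.npy',allow_pickle=True).item();s=calibration('scene')
def z(n,p):
    a=(P(w,p)-[240,130])*2.5; b=(P(s,p)-[365,170])*5+[400,0]; print(n,a.round(),b.round())
psi=np.radians(10); ex=np.array([np.cos(psi),np.sin(psi),0]);ey=np.array([-ex[1],ex[0],0]);O=np.array([649.3,-74.4,0])
z('TCP',(641,-73.5,108.3))
S=lambda x,y,h:O+x*ex+y*ey+[0,0,h]
z('spfoot',S(-8.8,2.4,100));z('sptop',S(-8.8,2.4,122))
z('tip',S(-48,0,100));z('pfR',S(-22,-20,100));z('pfL',S(-22,20,100));z('headR',S(0,-38,175));z('headL',S(0,38,175));z('bfR',S(-35,-55,10));z('bfL',S(-35,55,10))
```

```text
TCP [196. 244.] [501. 252.]
spfoot [196. 215.] [498. 263.]
sptop [196. 290.] [502. 234.]
tip [184.  80.] [452. 290.]
pfR [ 94. 174.] [508. 291.]
pfL [276. 174.] [462. 256.]
headR [-34. 561.] [572. 189.]
headL [399. 560.] [480. 126.]
bfR [ -6. -77.] [518. 447.]
bfL [380. -78.] [396. 348.]
```

Run:
```python
from h import *
w=np.load('w4.npy',allow_pickle=True).item();sc=calibration('scene')
s=read_state();R=Ro.from_euler('xyz',s['tool_rot']).as_matrix();T=s['eef_pos'];print(T)
for dx in(-11,0,11):
  for d in (0,-10,-20,-30):
    p=T+R@[dx,0,d];print(dx,d,p.round(),((P(w,p)-[240,130])*2.5).round(),((P(sc,p)-[365,170])*5+[400,0]).round())
```

```text
[641.04236887 -73.50455638 108.2421464 ]
-11 0 [651. -72. 114.] [196. 290.] [514. 239.]
-11 -10 [646. -73. 122.] [196. 308.] [509. 230.]
-11 -20 [641. -74. 131.] [196. 327.] [504. 221.]
-11 -30 [636. -74. 140.] [196. 349.] [500. 212.]
0 0 [641. -74. 108.] [196. 244.] [501. 252.]
0 -10 [636. -74. 117.] [196. 260.] [496. 243.]
0 -20 [631. -75. 126.] [196. 277.] [492. 234.]
0 -30 [627. -76. 134.] [196. 297.] [487. 225.]
11 0 [632. -75. 103.] [196. 197.] [488. 265.]
11 -10 [627. -76. 112.] [196. 211.] [483. 256.]
11 -20 [622. -77. 120.] [196. 226.] [479. 247.]
11 -30 [617. -78. 129.] [196. 242.] [474. 238.]
```

Run:
```python
from h import *
a=cv2.imread('pics/w4.png');b=cv2.cvtColor(get_image('scene'),cv2.COLOR_RGB2BGR);cv2.imwrite('pics/s4.png',b)
x=cv2.resize(a[200:320,260:380],(400,600),interpolation=0);x=cv2.resize(a[200:350,260:360],(400,600),interpolation=1);y=cv2.resize(b[175:235,362:402],(400,600),interpolation=1)
for i in range(0,600,60):
    cv2.line(y,(0,i),(6,i),(0,0,255),2);cv2.line(x,(0,i),(6,i),(0,0,255),2)
cv2.imwrite('pics/v10.png',np.hstack([x,y]))
```

```text
(no output)
```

View pics/v10.png

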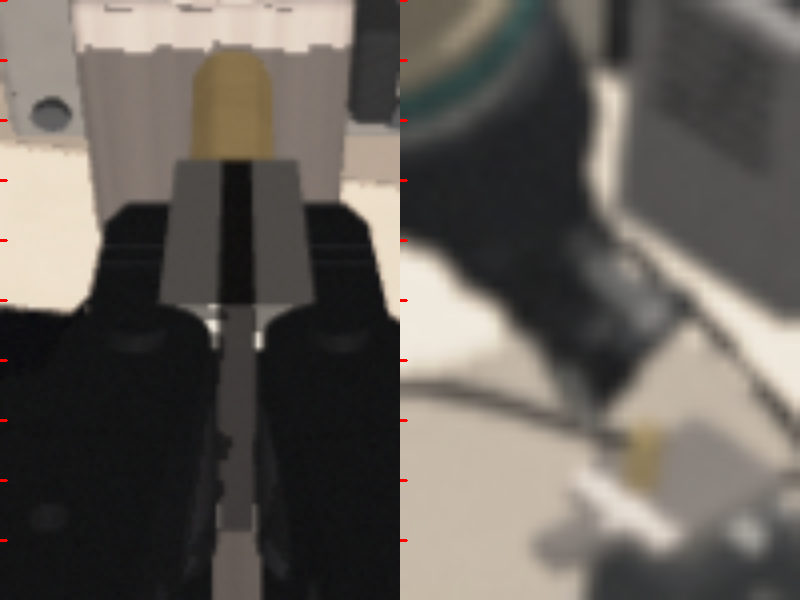

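Run:
```python
from h import *
w=np.load('w4.npy',allow_pickle=True).item();sc=calibration('scene')
def tri(r1,r2):
    (o,d),(p,e)=r1,r2; t,u=np.linalg.lstsq(np.c_[d,-e],p-o,rcond=None)[0]; return (o+t*d),(p+u*e)
a,b=tri(ray(w,319.5,240),ray(sc,382,218));m=(a+b)/2;print(a,b)
s=read_state();R=Ro.from_euler('xyz',s['tool_rot']).as_matrix();T=s['eef_pos']
print('in tool frame',R.T@(m-T))
# check: spacer
print(tri(ray(w,317.8,213),ray(sc,362+24.3,175+48.5)))
Rw=rot(w);print('cam in tool',R.T@(np.array(w['origin'])-T))
```

```text
[628.9749817  -74.98386576 127.07030146] [626.46089023 -76.22831155 123.79039681]
in tool frame [  3.38158583   0.24277041 -21.56133456]
(array([646.10995822, -72.91345364,  91.84424866]), array([647.45458583, -72.52481135,  93.29096914]))
cam in tool [  64.53931816    0.19657038 -182.47514482]
```

apply_moves --increments '[{"tx":0,"ty":0,"tz":0,"rx":0,"ry":0,"rz":0,"claw":0.03},{"tx":0,"ty":0,"tz":0,"rx":0,"ry":0,"rz":0,"claw":0.03},{"tx":0,"ty":0,"tz":0,"rx":0,"ry":0,"rz":0,"claw":0.03},{"tx":0,"ty":0,"tz":0,"rx":0,"ry":0,"rz":0,"claw":0.03},{"tx":0.001,"ty":0,"tz":-0.004,"rx":0,"ry":0,"rz":0,"claw":0.03},{"tx":0.002,"ty":0,"tz":-0.008,"rx":0,"ry":0,"rz":0,"claw":0.03},{"tx":0.003,"ty":0,"tz":-0.011,"rx":0,"ry":0,"rz":0,"claw":0.03},{"tx":0.003,"ty":0,"tz":-0.011,"rx":0,"ry":0,"rz":0,"claw":0.03}]'

```text
clock: 6.3
eef_pos: [643.8, -73.5, 96.5]
tool_rot: [3.14, 0.507, -2.969]
force: [-0.5, -0.4, -0.8]
width: 30.0
```

Run:
```python
from h import *
s=read_state();print(s['qpos'].round(3),s['eef_pos'],s['tool_rot'])
w=calibration('wrist');a=snap('wrist','w5');np.save('w5.npy',w)
hs=cv2.cvtColor(a,cv2.COLOR_RGB2HSV);m=cv2.inRange(hs,(15,90,60),(30,255,255));m[:180]=0
ys,xs=np.where(m[:,290:350]>0);xs+=290
print(np.c_[np.unique(ys,return_counts=True)][::3].T, [ (y,xs[ys==y].min(),xs[ys==y].max()) for y in np.unique(ys)[::4]])
```

```text
[ 0.68   0.74  -0.774  2.121  1.805  0.33   0.19 ] [643.81071777 -73.53547438  96.47724812] [ 3.14026408  0.50694059 -2.96941756]
[[225 228 231 234 237 240 243 246 249 252 255 258 261 264 267]
 [  6  16  20  20  20  20  20  20  21  22  22  20  22  20  14]] [(np.int64(225), np.int64(316), np.int64(321)), (np.int64(229), np.int64(311), np.int64(326)), (np.int64(233), np.int64(309), np.int64(328)), (np.int64(237), np.int64(309), np.int64(328)), (np.int64(241), np.int64(309), np.int64(328)), (np.int64(245), np.int64(309), np.int64(328)), (np.int64(249), np.int64(308), np.int64(328)), (np.int64(253), np.int64(308), np.int64(329)), (np.int64(257), np.int64(308), np.int64(329)), (np.int64(261), np.int64(308), np.int64(329)), (np.int64(265), np.int64(310), np.int64(327))]
```

Run:
```python
from h import *
c=np.load('w5.npy',allow_pickle=True).item()
psi=np.radians(10); ex=np.array([np.cos(psi),np.sin(psi),0]);ey=np.array([-ex[1],ex[0],0]);O=np.array([649.3,-74.4,0])
for n,u,v,z in [('sptop',318.5,261.5,122),('spfoot',318.5,231,100)]:
    p=onz(c,u,v,z);print(n,p.round(1),'stand',((p-O)@ex).round(1),((p-O)@ey).round(1))
print('tcp px',P(c,read_state()['eef_pos']))
```

```text
sptop [640.4 -74.  122. ] stand -8.7 2.0
spfoot [642.5 -73.6 100. ] stand -6.6 2.0
tcp px [318.34222403 228.25981308]
```

apply_moves --increments '[{"tx":0,"ty":0,"tz":-0.002,"rx":0,"ry":0,"rz":0,"claw":0.03},{"tx":0,"ty":0,"tz":-0.004,"rx":0,"ry":0,"rz":0,"claw":0.03},{"tx":0.001,"ty":0,"tz":-0.006,"rx":0,"ry":0,"rz":0,"claw":0.03},{"tx":0.001,"ty":0,"tz":-0.006,"rx":0,"ry":0,"rz":0,"claw":0.03}]'

```text
clock: 6.75
eef_pos: [645.0, -73.6, 91.0]
tool_rot: [3.141, 0.508, -2.969]
force: [0.1, 1.4, 0.3]
width: 29.9
```

apply_moves --increments '[{"tx":0.002,"ty":0.0005,"tz":0,"rx":0,"ry":0,"rz":0,"claw":0.02},{"tx":0.002,"ty":0.0005,"tz":0,"rx":0,"ry":0,"rz":0,"claw":0},{"tx":0.002,"ty":0.0005,"tz":0,"rx":0,"ry":0,"rz":0,"claw":0},{"tx":0.002,"ty":0.0005,"tz":0,"rx":0,"ry":0,"rz":0,"claw":0},{"tx":0.002,"ty":0.0005,"tz":0,"rx":0,"ry":0,"rz":0,"claw":0}]'

```text
clock: 7.25
eef_pos: [647.0, -73.1, 91.3]
tool_rot: [3.141, 0.508, -2.969]
force: [0.4, 0.5, -0.0]
width: 0.0
```

Run:
```python
from h import *
w=calibration('wrist');a=snap('wrist','w6');np.save('w6.npy',w)
b=get_image('scene');cv2.imwrite('pics/s6.png',b[:,:,::-1])
hs=cv2.cvtColor(a,cv2.COLOR_RGB2HSV);m=cv2.inRange(hs,(15,90,60),(30,255,255));m[:180]=0
ys,xs=np.where(m[:,290:350]>0);print(ys.min(),ys.max(),xs.min()+290,xs.max()+290)
x=cv2.resize(a[200:350,260:360],(400,600),interpolation=1);y=cv2.resize(b[175:235,362:402],(400,600),interpolation=1)
cv2.imwrite('pics/v11.png',np.hstack([x,y])[:,:,::-1])
```

```text
228 239 309 329
```

View pics/v11.png

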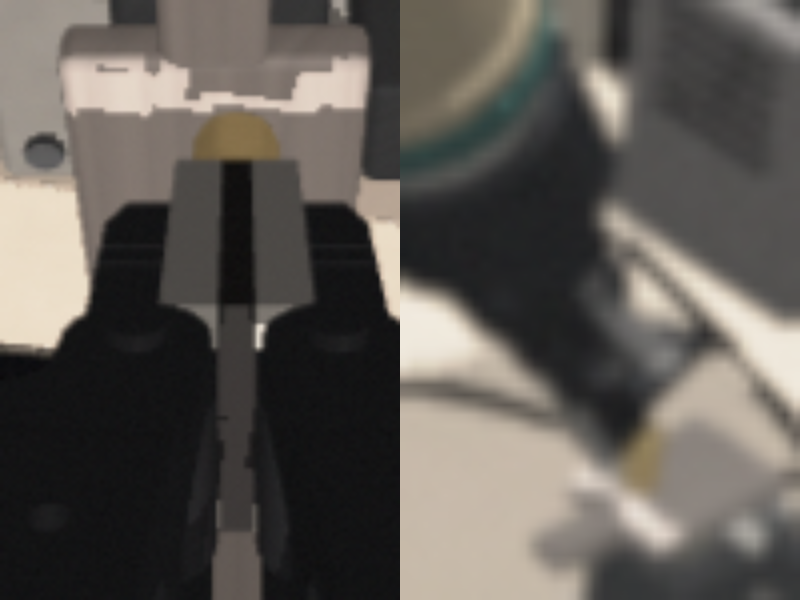

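apply_moves --increments '[{"tx":0,"ty":0,"tz":0,"rx":0,"ry":0,"rz":0,"claw":0.03},{"tx":0,"ty":0,"tz":0,"rx":0,"ry":0,"rz":0,"claw":0.03},{"tx":0,"ty":0,"tz":0,"rx":0,"ry":0,"rz":0,"claw":0.03},{"tx":0,"ty":0,"tz":0,"rx":0,"ry":0,"rz":0,"claw":0.03},{"tx":0,"ty":0,"tz":-0.003,"rx":0,"ry":0,"rz":0,"claw":0.03},{"tx":0,"ty":0,"tz":-0.006,"rx":0,"ry":0,"rz":0,"claw":0.03},{"tx":0,"ty":0,"tz":-0.008,"rx":0,"ry":0,"rz":0,"claw":0.03},{"tx":0,"ty":0,"tz":-0.01,"rx":0,"ry":0,"rz":0,"claw":0.03},{"tx":0,"ty":0,"tz":-0.01,"rx":0,"ry":0,"rz":0,"claw":0.03}]'

```text
clock: 8.25
eef_pos: [646.8, -73.0, 80.8]
tool_rot: [3.141, 0.507, -2.969]
force: [0.9, 0.3, 0.7]
width: 29.9
```

apply_moves --increments '[{"tx":0,"ty":0,"tz":0,"rx":0,"ry":0,"rz":0,"claw":0.02},{"tx":0,"ty":0,"tz":0,"rx":0,"ry":0,"rz":0,"claw":0},{"tx":0,"ty":0,"tz":0,"rx":0,"ry":0,"rz":0,"claw":0},{"tx":0,"ty":0,"tz":0,"rx":0,"ry":0,"rz":0,"claw":0},{"tx":0,"ty":0,"tz":0,"rx":0,"ry":0,"rz":0,"claw":0}]'

```text
clock: 8.75
eef_pos: [647.1, -73.1, 81.4]
tool_rot: [3.141, 0.508, -2.969]
force: [-0.1, -0.5, 0.1]
width: -0.1
```

Run:
```python
from h import *
for k in range(1):
    w=calibration('wrist');a=snap('wrist','w7');np.save('w7.npy',w)
    b=get_image('scene');cv2.imwrite('pics/s7.png',b[:,:,::-1])
for n in ('w5','w6','w7'):
    a=cv2.imread(f'pics/{n}.png')
    hs=cv2.cvtColor(a,cv2.COLOR_BGR2HSV);m=cv2.inRange(hs,(15,90,60),(30,255,255));m[:180]=0
    ys,xs=np.where(m[:,290:350]>0);print(n,len(ys),ys.min() if len(ys) else 0,ys.max()if len(ys) else 0)
    print(' col319 gray rows200-300',cv2.cvtColor(a,cv2.COLOR_BGR2GRAY)[200:300:4,312])
for n in ('s1','s4','s6','s7'):
    b=cv2.imread(f'pics/{n}.png');hs=cv2.cvtColor(b,cv2.COLOR_BGR2HSV)[205:235,375:400]
    m=cv2.inRange(hs,(15,80,60),(30,255,255));ys,xs=np.where(m);print(n,[(int(y)+205,int(xs[ys==y].min())+375,int(xs[ys==y].max())+375) for y in np.unique(ys)])
```

```text
w5 846 225 268
 col319 gray rows200-300 [214 214 214 216 214 215 216 100 102  99 100 103 102 102 100 157 135 125
 112  97  96  96  97  96  96]
w6 204 228 239
 col319 gray rows200-300 [116 118 117 118 119 118 211 142 100 100  77  74  73  74  75  75  75  73
  75 103 114  44  20  20  20]
w7 0 0 0
 col319 gray rows200-300 [117 117 117 117 117 117 116 116 121 118  80  74  74  74  74  74  73  74
  74 102 114  43  21  20  20]
s1 [(218, 385, 387), (219, 385, 387), (220, 385, 387), (221, 385, 387), (222, 385, 386), (223, 386, 386)]
s4 [(218, 385, 387), (219, 385, 387), (220, 385, 387), (221, 385, 387), (222, 385, 386), (223, 386, 386)]
s6 [(218, 386, 387), (219, 385, 387), (220, 385, 387), (221, 385, 387), (222, 385, 386), (223, 386, 386)]
s7 [(220, 386, 387), (221, 385, 387), (222, 385, 386), (223, 386, 386)]
```

apply_moves --increments '[{"tx":0,"ty":0,"tz":0,"rx":0,"ry":0,"rz":0,"claw":0.03},{"tx":0,"ty":0,"tz":0,"rx":0,"ry":0,"rz":0,"claw":0.03},{"tx":0,"ty":0,"tz":0,"rx":0,"ry":0,"rz":0,"claw":0.03},{"tx":0,"ty":0,"tz":0,"rx":0,"ry":0,"rz":0,"claw":0.03},{"tx":0.003,"ty":0.001,"tz":-0.001,"rx":0,"ry":0,"rz":0,"claw":0.03},{"tx":0.006,"ty":0.0015,"tz":-0.003,"rx":0,"ry":0,"rz":0,"claw":0.03},{"tx":0.009,"ty":0.002,"tz":-0.005,"rx":0,"ry":0,"rz":0,"claw":0.03},{"tx":0.009,"ty":0.002,"tz":-0.006,"rx":0,"ry":0,"rz":0,"claw":0.03},{"tx":0.009,"ty":0.002,"tz":-0.006,"rx":0,"ry":0,"rz":0,"claw":0.03}]'

```text
clock: 9.75
eef_pos: [655.9, -70.9, 74.9]
tool_rot: [3.141, 0.507, -2.969]
force: [-0.3, 0.5, 0.4]
width: 30.0
```

Run:
```python
from h import *
w=calibration('wrist');a=snap('wrist','w8');np.save('w8.npy',w);g=cv2.cvtColor(a,cv2.COLOR_RGB2GRAY)
hs=cv2.cvtColor(a,cv2.COLOR_RGB2HSV);m=cv2.inRange(hs,(15,90,60),(30,255,255));m[:180]=0
ys,xs=np.where(m[:,270:370]>0);print(len(ys),ys.min(),ys.max(),xs.min()+270,xs.max()+270)
for r in range(225,300,8): print(r,g[r,260:380:4])
```

```text
1182 234 293 305 369
225 [155 154 117 110 108 107 108 123 125 120 217 212 214 212 213 214 199 126
 127 123 130 129 129 115  43  44  45 155 165 165]
233 [155 155 153 122 120 121 126 222 216 218 216 213 215 218 219 212 215 220
 210 217 218 219 212 145  53  59  58  79  14  17]
241 [157 126  91  75  76  40  32 126 217 123 122 141 144 123 116 111 121 147
 139 207 166 123 117 116  13  75  74  75  15  22]
249 [154 113  75  77  76  16  20 126 122 123 123 120  99 110 118 118 117 110
 119 123 122 123 117  94  15  47  76  77  84 171]
257 [ 20  76  77  76  24  19  17 127 124 121 123 120  99 107 115 116 113 109
 119 124 123 122 119  86  15  16  76  75  76  38]
265 [ 76  76  77  67  17  17  15 125 124 122 123 120 101 112 119 119 118 111
 119 124 122 122 119 113  14  15  19  76  75  76]
273 [ 76  75  76  17  20  17  18 124 125 120 122 119 101 113 118 118 116 111
 121 125 122 120 117 118  17  16  18  72  76  77]
281 [ 20  72 118  31  19  18  18 123 125 121 122 114  98 127 150 138 169 107
 122 124 121 121 115 132  15  17  31  92 126  19]
289 [ 20  21  21  30  17  17  35 122 125 121 122 120 138 136 114 107 141 135
 123 124 121 119 129 227  16  16  31  22  20  20]
297 [ 21  20  21  32  18  19  12  14  14  90  96  98  97  95  96  96  97  95
  99 211 227 226 225 224  19  18  34  23  21  19]
```

apply_moves --increments '[{"tx":0,"ty":0,"tz":0,"rx":0,"ry":0,"rz":0,"claw":0.02},{"tx":0,"ty":0,"tz":0,"rx":0,"ry":0,"rz":0,"claw":0},{"tx":0,"ty":0,"tz":0,"rx":0,"ry":0,"rz":0,"claw":0},{"tx":0,"ty":0,"tz":0,"rx":0,"ry":0,"rz":0,"claw":0},{"tx":0,"ty":0,"tz":0,"rx":0,"ry":0,"rz":0,"claw":0}]'

```text
clock: 10.3
eef_pos: [656.1, -71.1, 75.4]
tool_rot: [3.141, 0.508, -2.969]
force: [-1.0, 0.3, 1.3]
width: 6.8
```

apply_moves --increments '[{"tx":0,"ty":0,"tz":0,"rx":0,"ry":0,"rz":0,"claw":0},{"tx":0,"ty":0,"tz":0,"rx":0,"ry":0,"rz":0,"claw":0}]'

```text
clock: 10.5
eef_pos: [656.1, -71.1, 75.4]
tool_rot: [3.141, 0.508, -2.969]
force: [-0.7, -0.1, 2.1]
width: 7.0
```

Run:
```python
from h import *
w=calibration('wrist');a=snap('wrist','w9');np.save('w9.npy',w)
b=get_image('scene');cv2.imwrite('pics/s9.png',b[:,:,::-1])
hs=cv2.cvtColor(a,cv2.COLOR_RGB2HSV);m=cv2.inRange(hs,(15,90,60),(30,255,255));m[:180]=0
ys,xs=np.where(m[:,290:350]>0);print([(int(y),int(xs[ys==y].min())+290,int(xs[ys==y].max())+290) for y in np.unique(ys)[::3]])
hs=cv2.cvtColor(b,cv2.COLOR_RGB2HSV)[205:235,375:400]
m=cv2.inRange(hs,(15,80,60),(30,255,255));ys,xs=np.where(m);print([(int(y)+205,int(xs[ys==y].min())+375,int(xs[ys==y].max())+375) for y in np.unique(ys)])
```

```text
[(241, 314, 322), (244, 311, 326), (247, 311, 326), (250, 311, 326), (253, 311, 326), (256, 311, 326), (259, 311, 326), (262, 311, 326), (265, 311, 326), (268, 311, 326), (271, 311, 327), (274, 311, 327), (277, 311, 327), (280, 311, 327), (283, 311, 327), (286, 311, 327), (289, 311, 327), (292, 314, 323)]
[]
```

apply_moves --increments '[{"tx":0,"ty":0,"tz":0,"rx":0,"ry":0,"rz":0,"claw":0.03},{"tx":0,"ty":0,"tz":0,"rx":0,"ry":0,"rz":0,"claw":0.03},{"tx":0,"ty":0,"tz":0,"rx":0,"ry":0,"rz":0,"claw":0.03},{"tx":0.002,"ty":0,"tz":0,"rx":0,"ry":0,"rz":0,"claw":0.03},{"tx":0.004,"ty":0,"tz":0,"rx":0,"ry":0,"rz":0,"claw":0.02},{"tx":0.004,"ty":0,"tz":0,"rx":0,"ry":0,"rz":0,"claw":0},{"tx":0.004,"ty":0,"tz":0,"rx":0,"ry":0,"rz":0,"claw":0},{"tx":0.004,"ty":0,"tz":0,"rx":0,"ry":0,"rz":0,"claw":0},{"tx":0.004,"ty":0,"tz":0,"rx":0,"ry":0,"rz":0,"claw":0}]'

```text
clock: 11.5
eef_pos: [660.4, -71.0, 75.6]
tool_rot: [3.141, 0.508, -2.969]
force: [0.7, -0.5, 1.7]
width: 7.6
```

```bash
cat > g.py <<'E'
from h import *
import sys
w=calibration('wrist');a=snap('wrist',sys.argv[1]);np.save(sys.argv[1]+'.npy',w)
hs=cv2.cvtColor(a,cv2.COLOR_RGB2HSV);m=cv2.inRange(hs,(15,90,60),(30,255,255));m[:180]=0
ys,xs=np.where(m[:,290:350]>0);print([(int(y),int(xs[ys==y].min())+290,int(xs[ys==y].max())+290) for y in np.unique(ys)[::4]])
print(read_state()['eef_pos'],read_state()['width'],read_state()['qpos'].round(2))
E
python3 g.py w10
```

```text
[(235, 314, 323), (239, 310, 328), (243, 311, 327), (247, 311, 327), (251, 311, 327), (255, 311, 327), (259, 311, 327), (263, 310, 327), (267, 310, 327), (271, 310, 327), (275, 310, 327), (279, 310, 327), (283, 310, 327)]
[660.36055489 -70.9956011   75.55786034] 6.96231278353429 [ 0.67  0.8  -0.78  2.09  1.86  0.37  0.15]
```

apply_moves --increments '[{"tx":0,"ty":0,"tz":0.005,"rx":0,"ry":0,"rz":0,"claw":0},{"tx":-0.004,"ty":-0.001,"tz":0.011,"rx":0,"ry":0,"rz":0,"claw":0},{"tx":-0.012,"ty":-0.002,"tz":0.02,"rx":0,"ry":0,"rz":0,"claw":0},{"tx":-0.02,"ty":-0.003,"tz":0.03,"rx":0,"ry":0,"rz":0,"claw":0},{"tx":-0.02,"ty":-0.003,"tz":0.03,"rx":0,"ry":0,"rz":0,"claw":0}]'

```text
clock: 12.05
eef_pos: [639.2, -74.4, 106.8]
tool_rot: [-3.14, 0.508, -2.968]
force: [0.3, 0.2, -0.1]
width: 7.4
```

```bash
python3 g.py w11
```

```text
[(235, 314, 323), (239, 310, 328), (243, 311, 327), (247, 311, 327), (251, 311, 327), (255, 311, 327), (259, 311, 327), (263, 310, 327), (267, 310, 327), (271, 311, 327), (275, 310, 327), (279, 310, 328), (283, 310, 327), (287, 317, 321)]
[639.65738328 -74.54632804 106.29944105] 7.20007249528785 [ 0.69  0.72 -0.78  2.13  1.77  0.32  0.22]
```

apply_moves --increments '[{"tx":-0.025,"ty":-0.004,"tz":0.03,"rx":0,"ry":0,"rz":0,"claw":0},{"tx":-0.05,"ty":-0.008,"tz":0.06,"rx":0,"ry":0,"rz":0,"claw":0},{"tx":-0.07,"ty":-0.01,"tz":0.09,"rx":0,"ry":0,"rz":0,"claw":0},{"tx":-0.07,"ty":0.02,"tz":0.1,"rx":-0.2,"ry":1,"rz":0,"claw":0},{"tx":-0.07,"ty":0.05,"tz":0.1,"rx":-0.4,"ry":2,"rz":0,"claw":0},{"tx":-0.07,"ty":0.08,"tz":0.1,"rx":-0.6,"ry":3,"rz":0,"claw":0},{"tx":-0.07,"ty":0.11,"tz":0.1,"rx":-0.8,"ry":4,"rz":0,"claw":0},{"tx":-0.07,"ty":0.14,"tz":0.1,"rx":-0.9,"ry":5,"rz":0,"claw":0},{"tx":-0.07,"ty":0.17,"tz":0.1,"rx":-1,"ry":5.7,"rz":0,"claw":0},{"tx":-0.07,"ty":0.2,"tz":0.1,"rx":-1,"ry":5.7,"rz":0,"claw":0},{"tx":-0.07,"ty":0.23,"tz":0.1,"rx":-1,"ry":5.7,"rz":0,"claw":0},{"tx":-0.07,"ty":0.23,"tz":0.1,"rx":-1,"ry":5.7,"rz":0,"claw":0}]'

```text
clock: 13.3
eef_pos: [568.9, 161.9, 205.6]
tool_rot: [3.137, 0.003, -2.962]
force: [-0.2, 0.6, 0.0]
width: 7.1
```

```bash
python3 g.py w12; python3 -c "
from h import *
delta(10,0,(577,341,130));print(read_state()['clock'],read_state()['qd'].round(2))"
```

```text
[(235, 314, 322), (239, 310, 327), (243, 311, 327), (247, 311, 327), (251, 311, 327), (255, 311, 327), (259, 311, 327), (263, 310, 327), (267, 310, 327), (271, 310, 327), (275, 310, 327), (279, 310, 327), (283, 310, 327)]
[569.32080879 158.72424853 205.17646842] 7.124639610044415 [ 0.28  0.72 -1.05  1.66  0.68  1.16  0.81]
rot [-0.019  0.027 -0.032]
dpos [ 0.0077  0.1823 -0.0752]
13.35 [ 0.05 -0.01  0.04  0.01  0.02  0.02  0.01]
```

apply_moves --increments '[{"tx":0.002,"ty":0.04,"tz":0,"rx":0,"ry":0,"rz":0,"claw":0},{"tx":0.004,"ty":0.08,"tz":0,"rx":0,"ry":0,"rz":0,"claw":0},{"tx":0.006,"ty":0.12,"tz":0,"rx":0,"ry":0,"rz":0,"claw":0},{"tx":0.007,"ty":0.16,"tz":0,"rx":0,"ry":0,"rz":0,"claw":0},{"tx":0.007,"ty":0.182,"tz":-0.02,"rx":0,"ry":0,"rz":0,"claw":0},{"tx":0.007,"ty":0.182,"tz":-0.06,"rx":0,"ry":0,"rz":0,"claw":0},{"tx":0.007,"ty":0.182,"tz":-0.1,"rx":0,"ry":0,"rz":0,"claw":0},{"tx":0.007,"ty":0.182,"tz":-0.13,"rx":0,"ry":0,"rz":0,"claw":0},{"tx":0.007,"ty":0.182,"tz":-0.145,"rx":0,"ry":0,"rz":0,"claw":0},{"tx":0.007,"ty":0.182,"tz":-0.145,"rx":0,"ry":0,"rz":0,"claw":0}]'

```text
clock: 14.35
eef_pos: [576.5, 335.7, 58.0]
tool_rot: [-3.139, -0.001, -2.97]
force: [-0.5, -0.6, -0.1]
width: 7.1
```

```bash
python3 g.py w13
python3 - <<'E'
from h import *
c=np.load('w13.npy',allow_pickle=True).item()
for p in [(515,272,62),(515,412,62),(635,272,62),(635,412,62),(575,342,3)]: print(p,P(c,p).round())
g=cv2.imread('pics/w13.png',0)
print([g[r,0:640:20].tolist() for r in (60,120,180)])
E
```

```text
[(235, 314, 323), (239, 310, 328), (243, 311, 327), (247, 311, 327), (251, 311, 327), (255, 311, 327), (259, 311, 327), (263, 310, 327), (267, 310, 327), (271, 310, 327), (275, 310, 327), (279, 310, 327), (283, 310, 327)]
[577.30972571 337.1074496   60.04384204] 6.993119685628835 [-0.11  0.96 -0.89  1.56  0.83  1.03  0.51]
(515, 272, 62) [213.  95.]
(515, 412, 62) [484. 143.]
(635, 272, 62) [194. 305.]
(635, 412, 62) [426. 341.]
(575, 342, 3) [327. 202.]
[[146, 226, 227, 133, 135, 136, 139, 139, 138, 138, 138, 139, 139, 139, 140, 140, 235, 236, 234, 234, 235, 235, 235, 235, 234, 234, 230, 232, 230, 229, 230, 229], [200, 230, 231, 231, 235, 233, 235, 234, 140, 139, 140, 119, 41, 62, 60, 104, 132, 109, 144, 145, 168, 237, 237, 235, 235, 235, 235, 235, 234, 229, 230, 213], [51, 203, 232, 234, 236, 38, 38, 29, 38, 35, 233, 62, 41, 62, 62, 60, 61, 62, 60, 62, 60, 109, 37, 38, 107, 236, 234, 233, 231, 231, 138, 230]]
```

apply_moves --increments '[{"tx":0,"ty":0.003,"tz":-0.015,"rx":0,"ry":0,"rz":0,"claw":0},{"tx":0,"ty":0.003,"tz":-0.03,"rx":0,"ry":0,"rz":0,"claw":0},{"tx":0,"ty":0.003,"tz":-0.03,"rx":0,"ry":0,"rz":0,"claw":0},{"tx":0,"ty":0.003,"tz":-0.03,"rx":0,"ry":0,"rz":0,"claw":0.03},{"tx":0,"ty":0.003,"tz":-0.03,"rx":0,"ry":0,"rz":0,"claw":0.03},{"tx":0,"ty":0.003,"tz":-0.03,"rx":0,"ry":0,"rz":0,"claw":0.03},{"tx":0,"ty":0.003,"tz":-0.03,"rx":0,"ry":0,"rz":0,"claw":0.03},{"tx":0,"ty":0.003,"tz":-0.03,"rx":0,"ry":0,"rz":0,"claw":0.03},{"tx":0,"ty":0.003,"tz":0.02,"rx":0,"ry":0,"rz":0,"claw":0.04},{"tx":0,"ty":0.003,"tz":0.07,"rx":0,"ry":0,"rz":0,"claw":0.05},{"tx":0,"ty":0.003,"tz":0.12,"rx":0,"ry":0,"rz":0,"claw":0.05},{"tx":0,"ty":0.003,"tz":0.12,"rx":0,"ry":0,"rz":0,"claw":0.05}]'

```text
clock: 15.6
eef_pos: [579.5, 345.2, 188.5]
tool_rot: [3.134, 0.014, -2.969]
force: [0.6, 1.4, 0.3]
width: 50.2
```

Run:
```python
from h import *
s=read_state();print(s['clock'],s['eef_pos'],s['qd'].round(2),s['qpos'].round(2))
c=calibration('wrist');a=snap('wrist','w14')
hs=cv2.cvtColor(a,cv2.COLOR_RGB2HSV);m=cv2.inRange(hs,(15,90,60),(32,255,255));n,l,st,ce=cv2.connectedComponentsWithStats(m)
for i in range(1,n):
    if st[i,4]>15: print(st[i],ce[i].round(),onz(c,*ce[i],8).round())
for p in [(515,272,62),(515,412,62),(635,272,62),(635,412,62)]: print(p,P(c,p).round())
delta(10,29,(560,-85,190))
```

```text
15.6 [579.54022282 345.2141677  188.54885194] [-0.01  0.07  0.07  0.09  0.03 -0.05 -0.03] [-0.08  0.83 -0.97  1.45  0.71  1.22  0.61]
[ 58   7  25  17 261] [70. 15.] [474.  89.   8.]
[ 54  66  24  13 221] [65. 73.] [527.  84.   8.]
[308 165  12  22 177] [314. 174.] [585. 343.   8.]
(515, 272, 62) [246.  93.]
(515, 412, 62) [405. 122.]
(635, 272, 62) [231. 223.]
(635, 412, 62) [375. 246.]
rot [ 0.944 -5.611  0.011]
dpos [-0.0185 -0.4281  0.0052]
```

apply_moves --increments '[{"tx":0,"ty":-0.04,"tz":0.01,"rx":0,"ry":0,"rz":0,"claw":0.05},{"tx":0,"ty":-0.08,"tz":0.01,"rx":0,"ry":0,"rz":0,"claw":0.05},{"tx":0,"ty":-0.12,"tz":0.01,"rx":0,"ry":0,"rz":0,"claw":0.05},{"tx":-0.01,"ty":-0.16,"tz":0.01,"rx":0,"ry":0,"rz":0,"claw":0.05},{"tx":-0.01,"ty":-0.2,"tz":0.01,"rx":0.1,"ry":-0.7,"rz":0,"claw":0.045},{"tx":-0.01,"ty":-0.24,"tz":0.01,"rx":0.24,"ry":-1.4,"rz":0,"claw":0.045},{"tx":-0.01,"ty":-0.28,"tz":0.01,"rx":0.4,"ry":-2.2,"rz":0,"claw":0.045},{"tx":-0.01,"ty":-0.32,"tz":0.01,"rx":0.5,"ry":-3,"rz":0,"claw":0.045},{"tx":-0.01,"ty":-0.36,"tz":0.01,"rx":0.65,"ry":-3.9,"rz":0,"claw":0.045},{"tx":-0.01,"ty":-0.4,"tz":0.01,"rx":0.8,"ry":-4.8,"rz":0,"claw":0.04},{"tx":-0.01,"ty":-0.428,"tz":0.01,"rx":0.94,"ry":-5.6,"rz":0,"claw":0.04},{"tx":-0.01,"ty":-0.428,"tz":0.01,"rx":0.94,"ry":-5.6,"rz":0,"claw":0.04}]'

```text
clock: 16.85
eef_pos: [561.9, -93.7, 186.6]
tool_rot: [-3.137, 0.491, -2.976]
force: [-0.2, 0.9, -0.5]
width: 39.9
```

```bash
python3 -c "
from h import *
delta(10,29,(595,-84,120));s=read_state();print(s['clock'],s['eef_pos'],s['qd'].round(2),s['qpos'].round(2))"
```

```text
rot [ 0.079 -0.167  0.134]
dpos [ 0.0331  0.0097 -0.0666]
16.85 [561.90466235 -93.71380171 186.60724587] [-0.06  0.01 -0.1  -0.07 -0.09  0.05  0.04] [ 0.91  0.51 -0.94  2.21  1.19  0.29  0.77]
```

apply_moves --increments '[{"tx":0,"ty":0,"tz":0,"rx":0,"ry":0,"rz":0,"claw":0.04},{"tx":0,"ty":0,"tz":0,"rx":0,"ry":0,"rz":0,"claw":0.04},{"tx":0,"ty":0,"tz":0,"rx":0,"ry":0,"rz":0,"claw":0.04}]'

```text
clock: 17.15
eef_pos: [567.8, -85.2, 190.6]
tool_rot: [-3.139, 0.499, -2.966]
force: [0.2, 0.4, 0.7]
width: 40.2
```

```bash
python3 -c "
from h import *
delta(10,29,(595,-84,120));s=read_state();print(s['clock'],s['eef_pos'],s['qd'].round(2),s['qpos'].round(2))"
```

```text
rot [ 0.039 -0.075 -0.002]
dpos [ 0.0272  0.0012 -0.0706]
17.15 [567.83174234 -85.15827822 190.61866475] [-0. -0.  0.  0.  0.  0.  0.] [ 0.9   0.51 -0.94  2.21  1.18  0.29  0.77]
```

apply_moves --increments '[{"tx":0.01,"ty":0,"tz":-0.03,"rx":0.04,"ry":-0.08,"rz":0,"claw":0.04},{"tx":0.02,"ty":0.001,"tz":-0.055,"rx":0.04,"ry":-0.08,"rz":0,"claw":0.04},{"tx":0.027,"ty":0.001,"tz":-0.07,"rx":0.04,"ry":-0.08,"rz":0,"claw":0.04},{"tx":0.027,"ty":0.001,"tz":-0.07,"rx":0.04,"ry":-0.08,"rz":0,"claw":0.04},{"tx":0.027,"ty":0.001,"tz":-0.07,"rx":0.04,"ry":-0.08,"rz":0,"claw":0.04}]'

```text
clock: 17.65
eef_pos: [594.0, -84.2, 120.1]
tool_rot: [3.14, 0.505, -2.968]
force: [0.1, 0.8, 1.0]
width: 40.2
```

Run:
```python
from h import *
s=read_state();print(s['clock'],s['eef_pos'],s['qpos'].round(2))
c=calibration('wrist');a=snap('wrist','w15');np.save('w15.npy',c)
psi=np.radians(10); ex=np.array([np.cos(psi),np.sin(psi),0]);ey=np.array([-ex[1],ex[0],0]);O=np.array([649.3,-74.4,0])
S=lambda x,y,h:O+x*ex+y*ey+[0,0,h]
for n,p in [('tipR',(-48,-7,100)),('tipL',(-48,7,100)),('pR',(-22,-20,100)),('pL',(-22,20,100)),('jR',(-22,-7,100)),('jL',(-22,7,100))]: 
    q=P(c,S(*p)); print(n,q.round(1)); cv2.circle(a,tuple(int(round(x)) for x in q),1,(255,0,0),-1)
R=Ro.from_euler('xyz',s['tool_rot']).as_matrix()
for dx in(11,-11): 
    q=P(c,s['eef_pos']+R@[dx-2,0,-38]);print(q); 
cv2.imwrite('pics/v12.png',cv2.resize(a[100:340,220:420],(500,600),interpolation=1)[:,:,::-1])
```

```text
17.65 [593.95653287 -84.2235183  120.09262969] [ 0.78  0.66 -0.83  2.22  1.82  0.31  0.18]
tipR [307.1 212.3]
tipL [329.6 212.3]
pR [288.7 239.2]
pL [348.1 239.1]
jR [308.  239.2]
jL [328.8 239.2]
[318.17449934 237.14476605]
[318.21489065 281.55177427]
```

View pics/v12.png

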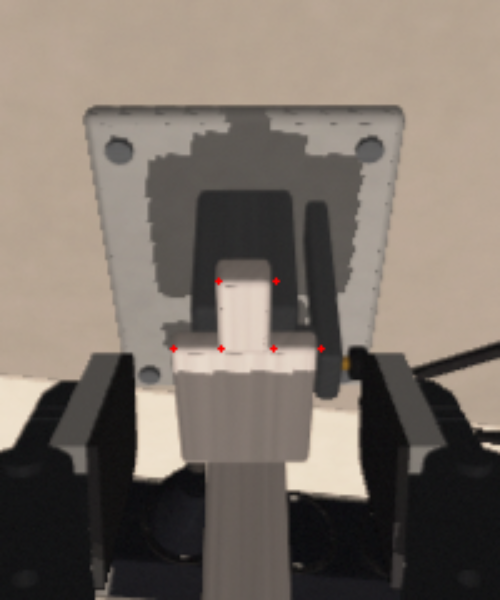

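apply_moves --increments '[{"tx":0.008,"ty":0.0013,"tz":-0.014,"rx":0,"ry":0,"rz":0,"claw":0.04},{"tx":0.016,"ty":0.0026,"tz":-0.028,"rx":0,"ry":0,"rz":0,"claw":0.04},{"tx":0.024,"ty":0.004,"tz":-0.042,"rx":0,"ry":0,"rz":0,"claw":0.04},{"tx":0.032,"ty":0.005,"tz":-0.056,"rx":0,"ry":0,"rz":0,"claw":0.04},{"tx":0.036,"ty":0.006,"tz":-0.063,"rx":0,"ry":0,"rz":0,"claw":0.04},{"tx":0.039,"ty":0.0065,"tz":-0.069,"rx":0,"ry":0,"rz":0,"claw":0.04},{"tx":0.039,"ty":0.0065,"tz":-0.069,"rx":0,"ry":0,"rz":0,"claw":0.04},{"tx":0.039,"ty":0.0065,"tz":-0.069,"rx":0,"ry":0,"rz":0,"claw":0.04}]'

```text
clock: 18.5
eef_pos: [633.0, -79.6, 52.0]
tool_rot: [-3.14, 0.506, -2.969]
force: [-0.2, -0.6, 0.7]
width: 40.2
```

Run:
```python
from h import *
s=read_state();print(s['clock'],s['eef_pos'],s['force'],s['qpos'].round(2))
c=calibration('wrist');a=snap('wrist','w16');g=cv2.cvtColor(a,cv2.COLOR_RGB2GRAY)
for r in range(200,300,8): print(r,g[r,256:384:4])
```

```text
18.5 [633.02868795 -79.59511011  51.99170317] [-0.15193788 -0.57377404  0.69190111] [ 0.74  0.87 -0.87  2.16  2.01  0.47  0.05]
200 [152 153 154 153  86  85  86  87  87  85  50  42  43  43  44  44  44  43
  41  41  41  41  44  89  88  87  88  89  89  88  88 138]
208 [152 153 153 155  87  85  85  86  87  87  42  41  42  43  43  44  45  43
  42  43  42  42  44  88  77  42  42  44  88  90  88 146]
216 [151 151 151 150 103  85  85  86  86  88  40  42  42  42  43  43  43  42
  44  42  42  42  42  85  52  40  41  44  89  89  88 157]
224 [151 151 151 151 152  84  84  85  86  86  39  42  42  43  43  45  44  42
  44  42  42  42  43  70  47  39  42  42  84  89  90 161]
232 [151 151 152 151 151  84  85  85  85  84  40  43  43  42  43  45  43  42
  42  43  42  43  42  43  68  36  43  41  60  89 161 159]
240 [149 151 152 151 151 142  85  86  85  76  41  43  40  42  44  44  44  43
  44  43  42  43  42  43  88  34  43  42  44  89 157 158]
248 [ 73  75  75  13  18 150 150 145 143  93  42  44  43  42  43  44  44  42
  44  43  43  42  42  44 157  35  41  27  15  45  74  74]
256 [ 74  74  14  20  15 151 151 150 150  68  43  43  57  90  93  94  94  92
  95  94  94  41  43  44 137  35  39  24  13  17  69  76]
264 [ 73  23  17  16  15 149 114  85  85  42  45  46  71 105 111 110 110 110
 101 112  96  45  45  45 147  52  40  22  14  16  16  74]
272 [ 47  14  16  16  17 150 151 143 150  59  53  53  64 199 209 206 208 206
 211 208 185  52  55  51 155  82  36  17  18  17  14  16]
280 [ 31  17  14  16  16  74 151 151 152 106  50  53  54 195 210 206 208 205
 209 209 182  68  54  49  54  55  52  18  16  16  16  32]
288 [ 29  18  18  18  18 149 159  98  96  96  73  73  75 190 210 205 208 203
 209 209 168  76  73  75  73  77  74  29  16  15  14  33]
296 [ 30  20  17  19 203 222  90 102 101  99  97 100  98 184 211 204 208 204
 208 209 144 101  99  96  99 102  99  80  14  14  13  30]
```

apply_moves --increments '[{"tx":0,"ty":0.001,"tz":0,"rx":0,"ry":0,"rz":0,"claw":0.025},{"tx":0,"ty":0.001,"tz":0,"rx":0,"ry":0,"rz":0,"claw":0},{"tx":0,"ty":0.001,"tz":0,"rx":0,"ry":0,"rz":0,"claw":0},{"tx":0,"ty":0.001,"tz":0,"rx":0,"ry":0,"rz":0,"claw":0},{"tx":0,"ty":0.001,"tz":0,"rx":0,"ry":0,"rz":0,"claw":0},{"tx":0,"ty":0.001,"tz":0,"rx":0,"ry":0,"rz":0,"claw":0}]'

```text
clock: 19.15
eef_pos: [633.0, -78.6, 52.0]
tool_rot: [-3.14, 0.506, -2.968]
force: [-2.2, -0.8, 5.4]
width: 12.6
```

```bash
python3 -c "
from h import *
s=read_state();print(s['clock'],s['eef_pos'],s['force'],s['width'])"
```

```text
19.15 [632.98745342 -78.55529958  51.96427666] [-2.1979258  -0.7560241   5.40769111] 12.570380318989166
```

apply_moves --increments '[{"tx":0,"ty":0,"tz":0.004,"rx":0,"ry":0,"rz":0,"claw":0},{"tx":0,"ty":0,"tz":0.008,"rx":0,"ry":0,"rz":0,"claw":0},{"tx":0,"ty":0,"tz":0.012,"rx":0,"ry":0,"rz":0,"claw":0},{"tx":0,"ty":0,"tz":0.016,"rx":0,"ry":0,"rz":0,"claw":0},{"tx":0,"ty":0,"tz":0.02,"rx":0,"ry":0,"rz":0,"claw":0},{"tx":0,"ty":0,"tz":0.024,"rx":0,"ry":0,"rz":0,"claw":0},{"tx":0,"ty":0,"tz":0.028,"rx":0,"ry":0,"rz":0,"claw":0},{"tx":0,"ty":0,"tz":0.032,"rx":0,"ry":0,"rz":0,"claw":0},{"tx":0,"ty":0,"tz":0.035,"rx":0,"ry":0,"rz":0,"claw":0},{"tx":0,"ty":0,"tz":0.035,"rx":0,"ry":0,"rz":0,"claw":0},{"tx":0,"ty":0,"tz":0.035,"rx":0,"ry":0,"rz":0,"claw":0}]'

```text
clock: 20.25
eef_pos: [632.9, -78.6, 86.5]
tool_rot: [-3.14, 0.506, -2.969]
force: [-0.6, -0.7, -1.5]
width: 12.3
```

Run:
```python
from h import *
s=read_state();print(s['clock'],s['eef_pos'],s['force'],s['width'],s['qpos'].round(2))
c=calibration('wrist');a=snap('wrist','w17');g=cv2.cvtColor(a,cv2.COLOR_RGB2GRAY)
b=cv2.imread('pics/w16.png',0)
print(g[230:340:4,319]);print(b[230:340:4,319])
```

```text
20.25 [632.93210745 -78.59051378  86.47372122] [-0.64126917 -0.70262913 -1.52391603] 12.332922280488415 [ 0.72  0.77 -0.83  2.15  1.88  0.38  0.14]
[ 52  78  78  78  78  79  92  94  98 166 206 207 206 207 206 206 207 207
 201 208 209 208 117 118 117 117 117 117]
[ 43  45  44  44  43  73  91  96  95 158 205 208 207 207 207 208 208 207
 202 208 208 117 118 117 117 116 117 116]
```

apply_moves --increments '[{"tx":0,"ty":0,"tz":0.003,"rx":0,"ry":0,"rz":0,"claw":0},{"tx":0,"ty":0,"tz":0.006,"rx":0,"ry":0,"rz":0,"claw":0},{"tx":0,"ty":0,"tz":0.009,"rx":0,"ry":0,"rz":0,"claw":0},{"tx":0,"ty":0,"tz":0.0105,"rx":0,"ry":0,"rz":0,"claw":0},{"tx":0,"ty":0,"tz":0.0105,"rx":0,"ry":0,"rz":0,"claw":0},{"tx":0,"ty":0,"tz":0.0105,"rx":0,"ry":0,"rz":0,"claw":0}]'

```text
clock: 20.9
eef_pos: [633.0, -78.5, 97.0]
tool_rot: [-3.14, 0.506, -2.969]
force: [-0.4, 0.5, -3.0]
width: 12.5
```

Run:
```python
from h import *
s=read_state();print(s['clock'],s['eef_pos'],s['force'],s['width'])
a=snap('wrist','w18');g=cv2.cvtColor(a,cv2.COLOR_RGB2GRAY)
b=cv2.imread('pics/w17.png',0)
print(g[256:272,319],b[256:272,319])
```

```text
20.9 [632.96317509 -78.52635162  96.97569226] [-0.38832907  0.48309606 -2.95301748] 12.526116943405857
[ 94  95  94  94  94  96  97  98 118 142 166 189 196 139 196 207] [ 94  94  94  93  94  95  97  97 116 141 166 186 194 201 206 206]
```

apply_moves --increments '[{"tx":0,"ty":0,"tz":0,"rx":0,"ry":0,"rz":0,"claw":0.04},{"tx":0,"ty":0,"tz":0,"rx":0,"ry":0,"rz":0,"claw":0.04},{"tx":0,"ty":0,"tz":0,"rx":0,"ry":0,"rz":0,"claw":0.04},{"tx":0,"ty":0,"tz":0,"rx":0,"ry":0,"rz":0,"claw":0.04},{"tx":0,"ty":0,"tz":0,"rx":0,"ry":0,"rz":0,"claw":0.04},{"tx":-0.008,"ty":-0.0013,"tz":0.014,"rx":0,"ry":0,"rz":0,"claw":0.04},{"tx":-0.018,"ty":-0.003,"tz":0.03,"rx":0,"ry":0,"rz":0,"claw":0.04},{"tx":-0.032,"ty":-0.005,"tz":0.055,"rx":0,"ry":0,"rz":0,"claw":0.04},{"tx":-0.045,"ty":-0.008,"tz":0.08,"rx":0,"ry":0,"rz":0,"claw":0.04},{"tx":-0.06,"ty":-0.01,"tz":0.09,"rx":0,"ry":0,"rz":0,"claw":0.04},{"tx":-0.06,"ty":-0.01,"tz":0.09,"rx":0,"ry":0,"rz":0,"claw":0.04},{"tx":-0.06,"ty":-0.01,"tz":0.09,"rx":0,"ry":0,"rz":0,"claw":0.04}]'

```text
clock: 22.15
eef_pos: [573.2, -89.0, 186.7]
tool_rot: [-3.14, 0.506, -2.969]
force: [-0.3, 0.8, 0.1]
width: 39.8
```

Run:
```python
from h import *
s=read_state();print(s['clock'],s['eef_pos'],s['force'],s['qd'].round(3))
c=calibration('wrist');a=snap('wrist','w19');b=get_image('top');g=cv2.cvtColor(a,cv2.COLOR_RGB2GRAY)
psi=np.radians(10); ex=np.array([np.cos(psi),np.sin(psi),0]);ey=np.array([-ex[1],ex[0],0]);O=np.array([649.3,-74.4,0])
S=lambda x,y,h:O+x*ex+y*ey+[0,0,h]
for h in (0,30,40,50): print(h,[P(c,S(*p)).round(1).tolist() for p in [(-48,-7,100+h),(-48,7,100+h),(-22,-20,100+h),(-22,20,100+h)]])
# measured: bright tongue / plate spans along rows
bw=(g>150)&(abs(a[:,:,0].astype(int)-a[:,:,2])<30)
for r in range(150,300,5):
    x=np.where(bw[r,270:370])[0]+270
    if len(x): print(r,x.min(),x.max(),len(x))
ct=calibration('top');print('spacer_c top px etc',b.shape)
hs=cv2.cvtColor(b,cv2.COLOR_RGB2HSV)[170:220,230:285];m=cv2.inRange(hs,(13,90,60),(35,255,255));ys,xs=np.where(m)
if len(ys): print('gold in box',onz(ct,xs.mean()+230,ys.mean()+170,8).round(),len(ys))
```

```text
22.15 [573.22633988 -89.03507236 186.74895051] [-0.27304868  0.80330251  0.14392319] [-0.019  0.023  0.013 -0.01   0.002 -0.003  0.005]
0 [[311.3, 171.1], [328.8, 171.0], [296.7, 194.8], [343.4, 194.7]]
30 [[310.7, 196.7], [329.6, 196.6], [295.0, 220.5], [345.4, 220.5]]
40 [[310.5, 206.2], [329.9, 206.2], [294.3, 230.1], [346.1, 230.0]]
50 [[310.2, 216.3], [330.2, 216.3], [293.6, 240.1], [346.8, 240.0]]
150 272 367 24
155 272 367 26
160 273 366 24
165 274 366 24
170 274 365 25
175 275 365 24
180 276 364 22
185 276 364 25
190 277 363 40
195 279 363 36
200 278 362 17
205 279 362 16
210 279 361 46
215 280 361 43
220 280 360 45
225 273 326 17
230 270 344 53
235 270 351 56
240 270 336 28
245 275 350 17
250 278 348 19
255 282 359 13
260 359 362 4
spacer_c top px etc (400, 640, 3)
```

```bash
python3 - <<'E'
import cv2
g=cv2.imread('pics/w19.png',0);print(list(zip(range(196,236,1),g[196:236,319].tolist())));print(list(zip(range(218,240),g[218:240,300].tolist())))
g=cv2.imread('pics/w15.png',0);print(list(zip(range(200,222),g[200:222,319].tolist())),list(zip(range(228,250),g[228:250,300].tolist())))
E
python3 -c "
from h import *
s=read_state();print(s['clock'],s['force'],s['eef_pos'])"
```

```text
[(196, 83), (197, 84), (198, 85), (199, 95), (200, 99), (201, 100), (202, 99), (203, 102), (204, 103), (205, 140), (206, 190), (207, 162), (208, 210), (209, 219), (210, 219), (211, 219), (212, 219), (213, 220), (214, 219), (215, 220), (216, 220), (217, 219), (218, 220), (219, 219), (220, 219), (221, 219), (222, 219), (223, 219), (224, 220), (225, 218), (226, 219), (227, 219), (228, 219), (229, 219), (230, 214), (231, 216), (232, 221), (233, 221), (234, 221), (235, 221)]
[(218, 160), (219, 160), (220, 162), (221, 160), (222, 161), (223, 174), (224, 111), (225, 95), (226, 100), (227, 101), (228, 103), (229, 148), (230, 197), (231, 211), (232, 220), (233, 220), (234, 220), (235, 219), (236, 219), (237, 218), (238, 219), (239, 219)]
[(200, 43), (201, 44), (202, 42), (203, 56), (204, 88), (205, 94), (206, 94), (207, 94), (208, 96), (209, 97), (210, 98), (211, 109), (212, 147), (213, 186), (214, 199), (215, 207), (216, 209), (217, 209), (218, 210), (219, 209), (220, 209), (221, 209)] [(228, 52), (229, 54), (230, 53), (231, 53), (232, 60), (233, 82), (234, 90), (235, 93), (236, 97), (237, 100), (238, 119), (239, 162), (240, 199), (241, 178), (242, 213), (243, 219), (244, 219), (245, 219), (246, 220), (247, 219), (248, 219), (249, 147)]
22.25 [0.1467925  0.08423019 0.1788468 ] [573.40995124 -88.47528164 186.22668025]
```

```bash
python3 -c "
from cell import *
print(finish_job())"
```

```text
the job is handed in; nothing more can be done
None
```

The spacer is in the reject box and the stage rests in the fourth notch; I handed the job in at about 22 s of the 64 s allowed. No verdict is reported.

- **Spacer:** I took it off the stage and dropped it in the box with the stage still down. A wrist image right after release put it at about (585, 343) mm, inside the walls. The box centre is near (575, 342) mm. A last look from the top camera did not pick the spacer out by colour, so that wrist image is the final evidence.
- **Stage:** I lifted the tongue 45.0 mm with no visible slip and let go. Afterwards the wrist camera put the tongue tip and plate edge about 0.5 mm from where a 40 mm stage height would put them.
- **Robot and other things:** The arm had backed clear and the force readings were close to zero. No reading suggested contact with the camera head. I did not check the positions of the other bench items separately.

**Disagreements:**
- **Fingertips:** In the images the real fingertips sat about 38 mm short of the reported TCP along the tool. My first three grasps therefore closed on nothing above or behind the spacer, without moving it. I corrected for this from the width of the finger gap in the wrist images.
- **Opening:** It read about 7 mm on the 10 mm spacer and 12.5 mm on the 14 mm tongue. Both held firmly.

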